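# Cock the pouch kicker and cover its trigger

## Robot

A 6-joint arm with a two-finger parallel gripper is mounted at the origin on the work surface. World frame = base frame: x ahead of the robot, y to its left, z up, the work surface at z = 0. Lengths are in m, angles in rad, forces in N, time in s.
With the tool pointing down it reaches from about 0.3 to 1 m from the base axis. Payload 5.1 kg.
Tool frame: the origin (TCP) lies at the very end of the fingers, on their centre line; the grasp point (between the pads) lies 19 mm behind it (ctrl.tcp_to_grasp is the distance from the TCP to the grasp point, in m); x points along the fingers, y is the direction in which the jaws open and shut, and the axes are right-handed (so a half turn about x gives the same grasp; the last joint's range is limited). The gripper opens to 95 mm and grips with 3 to 60 N. Pads are 20 mm wide; open, the fingers measure 119 mm over their backs; the gripper's body (75 mm by 180 mm) begins 59 mm behind the grasp point.
Start: joints at [-1.261, 0.124, 1.65, -0, 1.367, -0.083], TCP at [0.249, -0.6, 0.182] pointing down, gripper open.
Joint ranges: [-2.61, 2.61], [-1.02, 2.33], [0.03, 2.71], [-1.35, 4.49], [0.32, 2.68], [-2.91, 2.91]. Speed limits (rad/s): [2.57, 2.57, 3.14, 3.14, 3.14, 3.14].

## Interface

Orientations are given as a unit quaternion [w, x, y, z].
In Python, from station import ctrl gives the robot as it stands. The module is installed in compiled form; this text tells all that it offers.
- The arm moves only by the tool arm_command, never from a script. Its argument "rows" is a list that holds one entry, the list of rows, each a list of 4 numbers: the shift along the tool's x, y, z scaled (see below), then the turn about the tool's x scaled (see below). In form: [[[tx, ty, tz, yaw], ...]]. A call has 1 to 12 rows; each row is the pose to reach, as a shift and turn from the pose measured when the call began, along the tool's axes at that moment; what a row does not reach only later rows make up. The controller multiplies each number of a shift by 0.4 m and each number of a turn by 90 degrees. A row lasts 1/12 s, in which the tool goes at most 41.7 mm and 7.16 degrees, less where a joint would pass 70% of its speed; a pose out of reach is approached as far as the arm can. A call with a number of a shift or a turn outside -1 to 1 is refused whole. A call with a gripper value outside its range is refused whole. "grip" is the closure, from 0 (fully open) to 1 (shut), set as the call begins (left out, the last holds). The fingers move at their own pace and stop on an object; "squeeze" is the grip in N (left out, the last holds). Time passes only in rows, so rows that repeat a pose let the fingers close. It gives the time, the measured TCP pose, the force and the opening at its end, in the units of the state.
- ctrl.get_obs(): the state, without advancing time (a new reading comes with each control period).
- ctrl.get_image(name): name is "scene" or "top"; returns (picture, depth): 384x512x3 uint8, red, green, blue; 384x512 float32, m along the optical axis (not along the pixel's ray), 0 where there is no reading.
- ctrl.camera_info(name): a dict with "fx", "fy", "cx", "cy" (pixels), "k1" (the pictures are not rectified: a ray, as slopes to the right and down, at radius r is drawn at 1 + k1 r^2 times it, then the intrinsics apply), "extrinsics" (4x4, takes a point from camera to world coordinates). Camera axes: x right, y down, z forward; pixel columns grow to the right and rows downward; lengths in m; the calibration is good to about 2 mm. A picture is of the moment at which its call begins. camera_info takes no time and is no camera call.
- ctrl.sign_off(): hands the job in, once; it reports no verdict.
The state is a dict: "t": time; "q": joint angles; "dq": joint speeds; "tau": joint torques, N m; "eef_pos": TCP position; "eef_rot": TCP orientation; "force": force on the tool from outside, world axes, zero at the start; "torque": the same for the moment, N m; "opening": finger opening in m.
Only numpy, scipy, OpenCV 4.12 (cv2) and the standard library are available. Lean on these libraries where they do the work, as an engineer would, in place of code of your own. Each camera call takes 0.05 s, during which the arm holds its last target. There are 200 camera calls.

## Task

Get the pouch kicker ready: draw its sprung arm back by the upright handle until it has passed the catch, without ramming it into the end bumper, and ease it onto the catch so that it stays hooked when you let go; never let it snap. Then swing the guard fully over the trigger, without touching the hair-trigger catch or knocking anything else.

Things in the scene. Friction and masses are not known exactly. Their poses are not given: they have to be found in the camera images.
- kicker_base: The kicker's white base plate with a grey spring housing (75 x 160 mm, top 70 mm up, on the +x +y corner). Fixed to the bench. Its origin is on the sprung arm's vertical pivot axis, at bench height; z up. The plate is 270 x 320 x 20 mm and spans x -155 to 115 mm, y -185 to 135 mm of this frame.
- kick_arm (a joint): Angle of the sprung arm about its vertical pivot, rad: 0 at rest, growing anticlockwise seen from above as it is drawn back. It points from the pivot at 138 degrees plus this angle from the base's +x. Steel bar 36 to 46 mm above the bench. Its spring pulls towards 0: about 3 N at the handle at rest, rising evenly to 8 N at the catch. It hooks somewhere from 1.31 to 1.58 rad: feel for it.
- handle_top (a point): Centre of the top end of the arm's upright plain round handle: 16 mm diameter, 130 mm from the pivot, from 46 to 120 mm above the bench. Once the arm is hooked, pulling the handle towards rest with more than about 4 N fires it; an arm dropped onto the catch or moving back faster than 1.2 rad/s counts as snapping.
- drop_pin (a point): Lower end of the arm's downward pin (8 mm diameter, 100 mm from the pivot). Drawing back, it rides over the catch ramp (up to about 4 N more at the handle), snaps past the tooth, and 2 to 3 mm further on meets the rubber bumper, which yields about 1 mm for each 3 N more at the handle. Eased back, it comes to bear on the tooth. The bumper gives 3.5 mm at most; over 30 N on bumper or tooth is ramming.
- catch: Catch rail, a thin strip fixed to the base, origin on the arm's pivot axis, x roughly along the hooked arm, y the drawing-back way. On it a carriage with bumper, sprung catch lever and trigger is clamped up to 0.11 rad either side of x: the arm hooks within that of x; no reading tells where. Trigger paddle: upright plate 26 mm wide, near x 106, y 90 mm, top at 52 mm. About 2 N on it fires: do not touch.
- guard (a joint): Angle of the trigger guard about its vertical post, rad: 0 to 0.3 at first, growing anticlockwise to its stop at 1.2, where it covers the trigger paddle. Aluminium plate 98 x 58 x 6 mm, 57 to 63 mm above the bench, pivoting at x 45, y -130 mm of the base's frame, pointing at 111 degrees plus this angle from the base's +x. Stays where left (about 1 N at the knob moves it).
- guard_knob (a point): Centre of the top of the guard's upright round knob, 14 mm diameter, 55 mm from the guard's pivot, from 63 to 111 mm above the bench.
- cassette: Bystander: closed steel instrument cassette, 90 x 160 x 36 mm, origin centre of underside.
- paper_roll: Bystander: white paper roll standing, 96 mm diameter, 110 mm high, origin centre of underside.
- screwdriver: Bystander: screwdriver 170 mm long lying on the bench.
- beaker: Bystander: clear plastic beaker 72 mm across, 90 mm high, origin centre of underside.

How it is judged:
By the outcome, as a careful person would: the job done as asked, in the order asked, and still so for the second after the job is handed in, with the robot touching nothing.
It also fails if it takes over 72 s, if anything falls off the work surface, if the arm or the gripper's body presses on something with over 40 N, if the wrist force passes 120 N, or if a joint passes its speed limit or range.

## Working session

There is one attempt and no reset: what is moved stays moved. The work goes in short steps, Python scripts to look and compute and a tool call to move; the robot and the scene stay as the last step left them, time stands still between calls to the robot, and variables do not carry over. Pictures are saved under pics/ and viewed, about 8 in all and at most 12, crops included, and the job is handed in when it is done.

Besides the shell and the picture viewer there is one more tool, called as name([rows], argument=value, ...), one row to a line, values as JSON. arm_command: Moves the arm, as the interface text tells. Its arguments: {"type":"object","properties":{"rows":{"type":"array"},"grip":{"type":"number"},"squeeze":{"type":"number"}},"required":["rows"]}

```bash
mkdir -p pics; cat > h.py <<'E'
import numpy as np, cv2
from station import ctrl
def snap(n):
    im,d=ctrl.get_image(n); np.savez(f'{n}.npz',im=im,d=d); return im,d
def ray(n,u,v):
    c=ctrl.camera_info(n); K=np.array([[c['fx'],0,c['cx']],[0,c['fy'],c['cy']],[0,0,1]])
    p=cv2.undistortPoints(np.array([[[u,v]]],float),K,np.array([c['k1'],0,0,0.]))[0,0]
    # model: distorted = r(1+k1 r^2)
    E=np.array(c['extrinsics']); return E[:3,3],E[:3,:3]@np.array([p[0],p[1],1])
def onz(n,u,v,z):
    o,d=ray(n,u,v); return o+d*(z-o[2])/d[2]
def proj(n,P):
    c=ctrl.camera_info(n);E=np.array(c['extrinsics']);p=E[:3,:3].T@(np.array(P)-E[:3,3]);x,y=p[:2]/p[2]
    s=1+c['k1']*(x*x+y*y);return c['fx']*x*s+c['cx'],c['fy']*y*s+c['cy']
def cloud(n):
    f=np.load(f'{n}.npz');d=f['d'];c=ctrl.camera_info(n);K=np.array([[c['fx'],0,c['cx']],[0,c['fy'],c['cy']],[0,0,1]])
    v,u=np.mgrid[:384,:512];p=cv2.undistortPoints(np.stack([u,v],-1).reshape(-1,1,2).astype(float),K,np.array([c['k1'],0,0,0.])).reshape(384,512,2)
    P=np.concatenate([p,np.ones((384,512,1))],-1)*d[...,None];E=np.array(c['extrinsics']);return f['im'],P@E[:3,:3].T+E[:3,3]
E
python3 - <<'E'
from h import *
for n in('top','scene'):
    im,d=snap(n); cv2.imwrite(f'pics/{n}0.png',cv2.resize(im[...,::-1],(800,600),interpolation=cv2.INTER_CUBIC))
    c=ctrl.camera_info(n);print(n,c['fx'],c['k1'],np.round(c['extrinsics'],3).tolist())
o=ctrl.get_obs();print({k:np.round(v,3).tolist() for k,v in o.items()},ctrl.tcp_to_grasp)
E
```

```text
top 464.7086132016779 -0.0053330511454408635 [[-0.003, -0.988, 0.154, 0.47], [-1.0, 0.003, -0.0, 0.053], [-0.0, -0.154, -0.988, 1.106], [0.0, 0.0, 0.0, 1.0]]
scene 457.371566016205 -0.00710423709023751 [[0.373, 0.734, -0.568, 1.16], [0.928, -0.302, 0.219, -0.161], [-0.011, -0.609, -0.793, 0.859], [0.0, 0.0, 0.0, 1.0]]
{'t': 0.1, 'q': [-1.261, 0.124, 1.652, 0.0, 1.367, -0.083], 'dq': [0.001, -0.003, -0.001, -0.0, 0.001, 0.0], 'tau': [0.0, -41.888, -36.11, 0.078, 0.046, -0.0], 'eef_pos': [0.249, -0.6, 0.181], 'eef_rot': [-0.137, -0.693, -0.139, 0.694], 'force': [-0.03, 0.078, -0.078], 'torque': [0.042, -0.054, 0.021], 'opening': 0.096} 0.0188
```

View pics/top0.png

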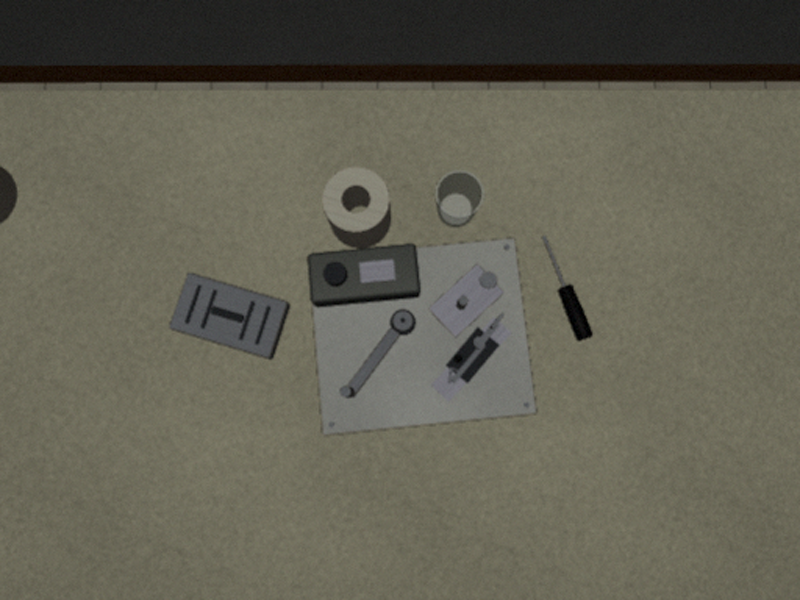

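View pics/scene0.png

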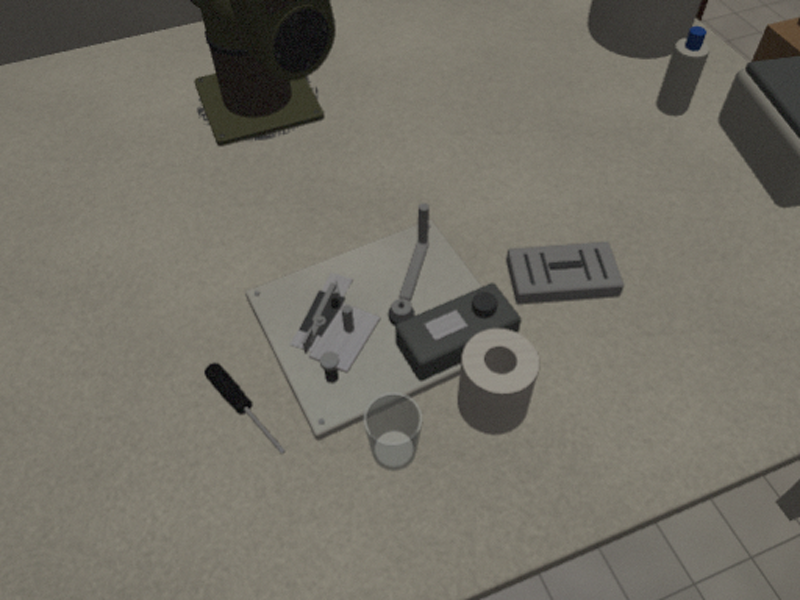

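The top view (800x600 px) shows the pivot at (402,321), the handle at (348,392), the guard knob at (462,302), the guard post at (488,280) and the catch carriage near (470,355). The base frame is nearly aligned with world. In the scene view the handle top is at (424,206) and the knob top at (347,310). Next I'll get positions from the plate edges, handle and knob.

```bash
cat > loc.py <<'E'
from h import *
def clusters(n,z0,z1,box,minpx=3):
    im,P=cloud(n);m=(P[...,2]>z0)&(P[...,2]<z1)&(P[...,0]>box[0])&(P[...,0]<box[1])&(P[...,1]>box[2])&(P[...,1]<box[3])
    k,l,s,c=cv2.connectedComponentsWithStats(m.astype(np.uint8))
    for i in range(1,k):
        if s[i,4]>=minpx:
            q=P[l==i];print(n,s[i].tolist(),'med',np.round(np.median(q,0),4),'mid',np.round((q.min(0)+q.max(0))/2,4),'ext',np.round(np.ptp(q,axis=0),3))
E
python3 - <<'E'
from loc import *
s=.64
px=lambda u,v:(u*.64+.14-.5+.36-.14,v*.64)
for k,(u,v,z) in dict(TL=(308,256,.07),TR=(515,238,.02),BR=(536,411,.02),BL=(323,434,.02),pivot=(402,321,.05),handle=(348,392,.12),post=(488,280,.07),knob=(462,302,.111)).items(): print(k,np.round(onz('top',u*s,v*s,z),4))
for k,(u,v,z) in dict(handle=(424,206,.12),knob=(347,310,.111),BR=(249,293,.02),TR=(320,436,.02)).items(): print('scene',k,np.round(onz('scene',u*s,v*s,z),4))
box=(.2,.62,-.2,.3)
for n in('top','scene'):
    clusters(n,.095,.13,box)
# plate outline fit
im,P=cloud('top');m=((P[...,2]>.012)&(P[...,2]<.15)&(P[...,0]>.22)&(P[...,0]<.56)&(P[...,1]>-.16)&(P[...,1]<.22)).astype(np.uint8)
m=cv2.morphologyEx(m,cv2.MORPH_OPEN,np.ones((5,5)));cs,_=cv2.findContours(m,0,2)
for c in cs:
    if cv2.contourArea(c)>500:
        print(cv2.minAreaRect(c)); 
        for u,v in cv2.boxPoints(cv2.minAreaRect(c)): print(np.round((u/s,v/s)),np.round(onz('top',u,v,.02),4))
E
```

```text
TL [0.6883 0.1948 0.07  ]
TR [ 0.7259 -0.1151  0.02  ]
BR [ 0.464  -0.1392  0.02  ]
BL [0.4317 0.175  0.02  ]
pivot [0.595  0.0582 0.05  ]
handle [0.4907 0.1308 0.12  ]
post [ 0.6519 -0.0666  0.07  ]
knob [ 0.614  -0.0252  0.111 ]
scene handle [0.4901 0.1367 0.12  ]
scene knob [ 0.6179 -0.0264  0.111 ]
scene BR [ 0.4665 -0.135   0.02  ]
scene TR [ 0.7297 -0.1091  0.02  ]
top [293, 191, 6, 6, 31] med [ 0.6146 -0.0246  0.1097] mid [ 0.6147 -0.0251  0.1053] ext [0.01  0.011 0.017]
top [217, 247, 8, 8, 51] med [0.4906 0.1347 0.1193] mid [0.4916 0.1358 0.1106] ext [0.015 0.015 0.027]
scene [268, 130, 7, 13, 80] med [0.496  0.1335 0.1125] mid [0.4928 0.1347 0.1095] ext [0.016 0.015 0.029]
scene [219, 195, 7, 10, 32] med [ 0.6167 -0.0277  0.1111] mid [ 0.6153 -0.0269  0.1042] ext [0.009 0.013 0.018]
((272.0087890625, 245.61468505859375), (55.835052490234375, 137.97702026367188), 85.60128784179688)
[314. 349.] [0.5574 0.1899 0.02  ]
[529. 332.] [ 0.5812 -0.1325  0.02  ]
[536. 419.] [ 0.4524 -0.1386  0.02  ]
[321. 436.] [0.4295 0.178  0.02  ]
```

```bash
cat > g.py <<'E'
from h import *
from scipy.spatial.transform import Rotation as R
PIV=np.array([.5956,.0574]); YAW=np.radians(5.6)
def pose():
    o=ctrl.get_obs();q=o['eef_rot'];M=R.from_quat([q[1],q[2],q[3],q[0]]).as_matrix();return o,np.array(o['eef_pos']),M
def row(pos,ydir=None):
    """ydir: world angle of tool y (deg) mod 180 -> nearest; or None keep"""
    o,p,M=pose();s=M.T@(np.array(pos)-p)/.4
    y=np.degrees(np.arctan2(M[1,1],M[0,1]));t=0
    if ydir is not None: t=-((ydir-y+90)%180-90)
    return np.round([*s,t/90],4).tolist()
def st():
    o,p,M=pose();print('t',round(o['t'],2),'p',np.round(p,4),'M',np.round(M,3).tolist(),'q',np.round(o['q'],3),'F',np.round(o['force'],2),'T',np.round(o['torque'],2),'op',round(o['opening'],4),'ydir',np.degrees(np.arctan2(M[1,1],M[0,1])))
def h(theta,r=.13):  # handle xy
    a=np.radians(138)+YAW+theta;return PIV+r*np.array([np.cos(a),np.sin(a)])
E
python3 - <<'E'
from g import *
st();print(h(0),row([*h(0),.18],143.6+90))
E
```

```text
t 0.1 p [ 0.2486 -0.5999  0.1811] M [[-0.001, 0.383, -0.924], [0.002, -0.924, -0.383], [-1.0, -0.002, -0.0]] q [-1.261  0.124  1.652  0.     1.367 -0.083] F [-0.03  0.08 -0.08] T [ 0.04 -0.05  0.02] op 0.0956 ydir -67.49148848202334
[0.49096381 0.13454446] [0.0057, -1.4643, -1.2626, 0.6545]
```

arm_command([
  [[0, -0.75, -0.65, 0.3], [0, -0.75, -0.65, 0.3], [0, -0.75, -0.65, 0.3], [0, -0.75, -0.65, 0.3], [0, -0.75, -0.65, 0.3], [0, -0.75, -0.65, 0.3], [0, -0.75, -0.65, 0.3], [0, -0.75, -0.65, 0.3], [0, -0.75, -0.65, 0.3], [0, -0.75, -0.65, 0.3], [0, -0.75, -0.65, 0.3], [0, -0.75, -0.65, 0.3]],
], grip=0)

```text
t: 1.1
eef_pos: [0.374, -0.2223, 0.1815]
eef_rot: [0.027, -0.706, 0.026, 0.707]
force: [0.4, -0.8, -0.0]
opening: 0.0952
```

```bash
python3 - <<'E'
from g import *
st();print(row([*h(0),.18],143.6+90))
E
```

```text
t 1.1 p [ 0.374  -0.2223  0.1815] M [[-0.001, -0.076, -0.997], [0.001, -0.997, 0.076], [-1.0, -0.001, 0.001]] q [-6.600e-01 -3.770e-01  2.105e+00  1.000e-03  1.415e+00  9.860e-01] F [ 0.41 -0.78 -0.03] T [-0.01 -0.    0.05] op 0.0952 ydir -94.33517115811301
[0.0047, -0.9118, -0.2241, 0.3563]
```

arm_command([
  [[0, -0.912, -0.224, 0.356], [0, -0.912, -0.224, 0.356], [0, -0.912, -0.224, 0.356], [0, -0.912, -0.224, 0.356], [0, -0.912, -0.224, 0.356], [0, -0.912, -0.224, 0.356], [0, -0.912, -0.224, 0.356], [0, -0.912, -0.224, 0.356], [0, -0.912, -0.224, 0.356], [0, -0.912, -0.224, 0.356], [0, -0.912, -0.224, 0.356], [0, -0.912, -0.224, 0.356]],
])

```text
t: 2.1
eef_pos: [0.4915, 0.1348, 0.1812]
eef_rot: [0.22, -0.671, 0.22, 0.673]
force: [-0.6, -0.1, 0.1]
opening: 0.0953
```

```bash
python3 - <<'E'
from g import *
st();print(row([*h(0),.08],143.6+90))
im,d=snap('scene');c=im[60:220,180:393];cv2.imwrite('pics/s1.png',cv2.resize(c[...,::-1],(796,600),interpolation=cv2.INTER_CUBIC))
E
```

```text
t 2.1 p [0.4915 0.1348 0.1812] M [[-0.002, -0.592, -0.806], [0.0, -0.806, 0.592], [-1.0, 0.001, 0.002]] q [ 1.620e-01 -1.900e-01  1.958e+00  1.000e-03  1.376e+00  2.366e+00] F [-0.64 -0.1   0.1 ] T [ 0.05  0.09 -0.04] op 0.0953 ydir -126.28116263691129
[0.2529, 0.0011, 0.0002, 0.0013]
```

View pics/s1.png

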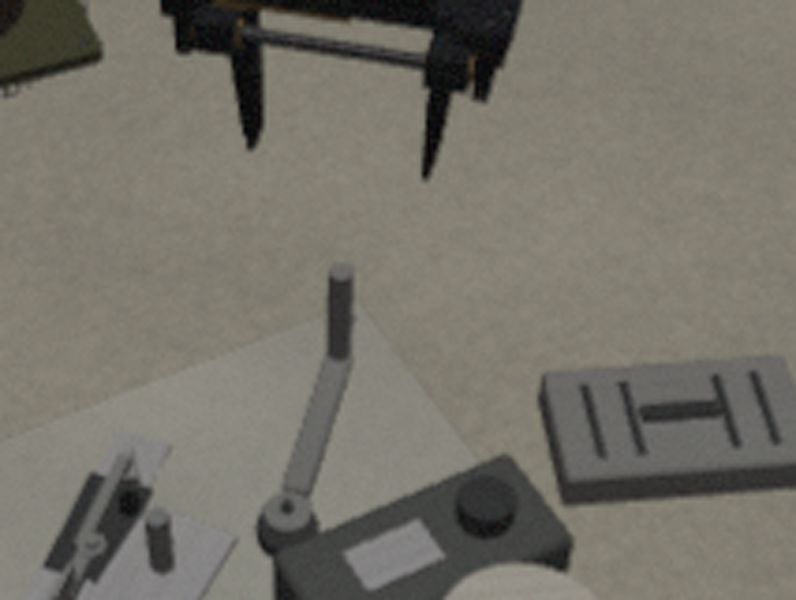

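Crop view: the handle top at (341,270) sits centred between the fingertips at (252,148) and (428,178). I'll descend now.

arm_command([
  [[0.1, 0, 0, 0], [0.2, 0, 0, 0], [0.25, 0, 0, 0], [0.25, 0, 0, 0], [0.25, 0, 0, 0], [0.25, 0, 0, 0]],
])

```text
t: 2.65
eef_pos: [0.4925, 0.1328, 0.0832]
eef_rot: [-0.222, 0.672, -0.221, -0.671]
force: [-1.1, 0.9, 0.5]
opening: 0.0953
```

arm_command([
  [[0, 0, 0, 0], [0, 0, 0, 0], [0, 0, 0, 0], [0, 0, 0, 0], [0, 0, 0, 0], [0, 0, 0, 0], [0, 0, 0, 0], [0, 0, 0, 0]],
], grip=1, squeeze=20)

```text
t: 3.32
eef_pos: [0.4925, 0.1329, 0.0831]
eef_rot: [-0.222, 0.672, -0.221, -0.671]
force: [-0.2, -0.3, -0.0]
opening: 0.0473
```

```bash
cat >> g.py <<'E'
def pol():
    o,p,M=pose();v=p[:2]-PIV;r=np.hypot(*v);a=np.arctan2(v[1],v[0])%(2*np.pi);th=a-np.radians(138)-YAW
    F=np.array(o['force'][:2]);print('th %.4f r %.4f Ft(draw) %.2f Fr %.2f'%(th,r,F@[-np.sin(a),np.cos(a)],F@[np.cos(a),np.sin(a)]),'q6',round(o['q'][5],2),'t',round(o['t'],2),'op',round(o['opening'],4));return th
def arc(ths,r=.13,z=None):
    """rows for handle angles"""
    o,p,M=pose()
    return [row([*h(t,r),p[2] if z is None else z],np.degrees(np.radians(138)+YAW+t)+90) for t in ths]
E
python3 - <<'E'
from g import *
st();pol();[print(x) for x in arc(np.arange(.1,1.21,.1))]
E
```

```text
t 3.32 p [0.4925 0.1329 0.0831] M [[0.001, -0.595, -0.804], [0.001, -0.804, 0.595], [-1.0, -0.001, -0.0]] q [ 1.580e-01 -1.050e-01  2.053e+00  1.000e-03  1.192e+00  2.365e+00] F [-0.19 -0.31 -0.03] T [0.07 0.   0.02] op 0.0473 ydir -126.48810207260247
th 0.0033 r 0.1278 Ft(draw) 0.37 Fr -0.03 q6 2.37 t 3.32 op 0.0473
[-0.0, 0.0314, 0.0038, -0.0646]
[-0.0001, 0.0635, -0.0011, -0.1283]
[-0.0001, 0.095, -0.0092, -0.192]
[-0.0001, 0.1255, -0.0204, -0.2556]
[-0.0001, 0.1547, -0.0346, -0.3193]
[-0.0002, 0.1824, -0.0516, -0.383]
[-0.0002, 0.2082, -0.0713, -0.4466]
[-0.0002, 0.2319, -0.0935, -0.5103]
[-0.0002, 0.2533, -0.1179, -0.5739]
[-0.0002, 0.2722, -0.1444, -0.6376]
[-0.0002, 0.2883, -0.1726, -0.7013]
[-0.0003, 0.3015, -0.2022, -0.7649]
```

Fingers are still closing; give them more time.

arm_command([
  [[0, 0, 0, 0], [0, 0, 0, 0], [0, 0, 0, 0], [0, 0, 0, 0], [0, 0, 0, 0], [0, 0, 0, 0], [0, 0, 0, 0], [0, 0, 0, 0], [0, 0, 0, 0], [0, 0, 0, 0]],
])

```text
t: 4.15
eef_pos: [0.4925, 0.1331, 0.0831]
eef_rot: [-0.222, 0.672, -0.221, -0.671]
force: [1.4, 2.6, -1.1]
opening: 0.0147
```

```bash
python3 - <<'E'
from g import *
st();pol();[print(x) for x in arc(np.arange(.1,.61,.1),.1295)]
E
```

```text
t 4.15 p [0.4925 0.1331 0.0831] M [[0.001, -0.595, -0.804], [0.001, -0.804, 0.595], [-1.0, -0.001, -0.0]] q [ 1.580e-01 -1.050e-01  2.053e+00  1.000e-03  1.192e+00  2.365e+00] F [ 1.36  2.62 -1.12] T [ 0.61 -0.25  0.01] op 0.0147 ydir -126.48295200326629
th 0.0020 r 0.1279 Ft(draw) -2.92 Fr 0.45 q6 2.37 t 4.15 op 0.0147
[-0.0, 0.0317, 0.0023, -0.0646]
[-0.0001, 0.0637, -0.0026, -0.1282]
[-0.0001, 0.095, -0.0106, -0.1919]
[-0.0002, 0.1254, -0.0218, -0.2556]
[-0.0002, 0.1545, -0.0359, -0.3192]
[-0.0002, 0.1821, -0.0528, -0.3829]
```

arm_command([
  [[0, 0.0155, 0.0015, -0.032], [0, 0.0317, 0.0023, -0.0646], [0, 0.0477, 0.0002, -0.096], [0, 0.0637, -0.0026, -0.128], [0, 0.0795, -0.0064, -0.16], [0, 0.095, -0.0106, -0.192], [0, 0.1102, -0.016, -0.224], [0, 0.1254, -0.0218, -0.2556], [0, 0.14, -0.0287, -0.287], [0, 0.1545, -0.0359, -0.319], [0, 0.1683, -0.0442, -0.351], [0, 0.1821, -0.0528, -0.383]],
])

```text
t: 5.15
eef_pos: [0.4684, 0.0621, 0.0832]
eef_rot: [-0.013, 0.709, -0.011, -0.705]
force: [10.2, 4.8, -6.6]
opening: 0.0144
```

```bash
python3 - <<'E'
from g import *
pol();[print(x) for x in arc(np.arange(.7,1.21,.05),.1295)]
E
```

```text
th 0.5984 r 0.1273 Ft(draw) -5.22 Fr -10.02 q6 1.62 t 5.15 op 0.0144
[-0.0001, 0.0328, 0.0039, -0.0623]
[-0.0001, 0.0489, 0.0019, -0.0942]
[-0.0002, 0.0648, -0.0009, -0.126]
[-0.0002, 0.0806, -0.0045, -0.1578]
[-0.0002, 0.0962, -0.0088, -0.1897]
[-0.0002, 0.1116, -0.014, -0.2215]
[-0.0002, 0.1266, -0.0199, -0.2533]
[-0.0002, 0.1414, -0.0265, -0.2852]
[-0.0002, 0.1558, -0.0339, -0.317]
[-0.0001, 0.1698, -0.042, -0.3488]
[-0.0001, 0.1834, -0.0508, -0.3806]
```

```bash
python3 - <<'E'
from g import *
[print(x) for x in arc(np.arange(.65,1.21,.05),.1272,.083)]
E
```

```text
[0.0004, 0.0164, -0.0007, -0.0305]
[0.0004, 0.0323, -0.0019, -0.0623]
[0.0003, 0.0481, -0.0038, -0.0942]
[0.0003, 0.0637, -0.0065, -0.126]
[0.0003, 0.0792, -0.0101, -0.1578]
[0.0003, 0.0945, -0.0143, -0.1897]
[0.0003, 0.1096, -0.0194, -0.2215]
[0.0003, 0.1244, -0.0252, -0.2533]
[0.0003, 0.1389, -0.0317, -0.2852]
[0.0003, 0.1531, -0.0389, -0.317]
[0.0003, 0.1668, -0.0469, -0.3488]
[0.0003, 0.1802, -0.0555, -0.3806]
```

arm_command([
  [[0, 0.0164, -0.0007, -0.0305], [0, 0.0323, -0.0019, -0.0623], [0, 0.0481, -0.0038, -0.0942], [0, 0.0637, -0.0065, -0.126], [0, 0.0792, -0.0101, -0.1578], [0, 0.0945, -0.0143, -0.1897], [0, 0.1096, -0.0194, -0.2215], [0, 0.1244, -0.0252, -0.2533], [0, 0.1389, -0.0317, -0.2852], [0, 0.1531, -0.0389, -0.317], [0, 0.1668, -0.0469, -0.3488]],
])

```text
t: 6.07
eef_pos: [0.4845, -0.0038, 0.083]
eef_rot: [0.179, 0.686, 0.182, -0.681]
force: [0.8, 7.3, -0.4]
opening: 0.0146
```

```bash
python3 - <<'E'
from g import *
st();pol();[print(x) for x in arc(np.arange(1.17,1.271,.02),.128,.083)]
E
```

```text
t 6.07 p [ 0.4845 -0.0038  0.083 ] M [[0.006, 0.494, -0.87], [0.006, -0.87, -0.494], [-1.0, -0.003, -0.008]] q [-0.123 -0.17   2.111  0.007  1.196  0.929] F [ 0.79  7.33 -0.43] T [ 1.39 -0.14 -0.08] op 0.0146 ydir -60.415376806801056
th 1.1389 r 0.1269 Ft(draw) -6.04 Fr -4.23 q6 0.93 t 6.07 op 0.0146
[-0.0, 0.0099, 0.0027, -0.0117]
[-0.0, 0.0163, 0.0026, -0.0244]
[-0.0001, 0.0227, 0.0022, -0.0371]
[-0.0001, 0.0291, 0.0018, -0.0499]
[-0.0001, 0.0355, 0.0012, -0.0626]
[-0.0001, 0.0418, 0.0006, -0.0753]
```

arm_command([
  [[0, 0.006, -0.0005, -0.005], [0, 0.0163, -0.001, -0.0244], [0, 0.0227, -0.0015, -0.0371], [0, 0.0291, -0.002, -0.0499], [0, 0.0291, -0.002, -0.0499], [0, 0.0291, -0.002, -0.0499]],
])

```text
t: 6.57
eef_pos: [0.4896, -0.0123, 0.083]
eef_rot: [0.204, 0.678, 0.21, -0.674]
force: [-2.6, 6.5, 1.9]
opening: 0.0146
```

```bash
python3 - <<'E'
from g import *
st();t=pol();[print(x) for x in arc(t+np.arange(.015,.09,.015),.1265,.083)]
E
```

```text
t 6.57 p [ 0.4896 -0.0123  0.083 ] M [[0.002, 0.56, -0.829], [0.009, -0.829, -0.56], [-1.0, -0.006, -0.007]] q [-0.141 -0.154  2.097  0.01   1.197  0.832] F [-2.59  6.53  1.92] T [ 1.13  0.36 -0.13] op 0.0146 ydir -55.96039287659517
th 1.2171 r 0.1269 Ft(draw) -6.87 Fr -1.42 q6 0.83 t 6.57 op 0.0146
[-0.0001, 0.0048, -0.0009, -0.0017]
[-0.0002, 0.0095, -0.001, -0.0113]
[-0.0002, 0.0142, -0.0011, -0.0208]
[-0.0002, 0.019, -0.0013, -0.0304]
[-0.0002, 0.0237, -0.0015, -0.0399]
```

arm_command([
  [[0, 0.005, -0.0005, -0.005], [0, 0.0095, -0.001, -0.0113], [0, 0.0095, -0.001, -0.0113], [0, 0.0095, -0.001, -0.0113]],
])

```text
t: 6.9
eef_pos: [0.4907, -0.014, 0.083]
eef_rot: [0.209, 0.675, 0.217, -0.674]
force: [-2.8, 5.6, 3.0]
opening: 0.0146
```

```bash
python3 - <<'E'
from g import *
pol()
E
```

```text
th 1.2328 r 0.1269 Ft(draw) -6.21 Fr -0.83 q6 0.81 t 6.9 op 0.0146
```

arm_command([
  [[0, 0.005, -0.0005, -0.005], [0, 0.0095, -0.001, -0.0113], [0, 0.0095, -0.001, -0.0113], [0, 0.0095, -0.001, -0.0113]],
])

```text
t: 7.23
eef_pos: [0.4918, -0.0156, 0.0829]
eef_rot: [-0.213, -0.672, -0.224, 0.673]
force: [-2.6, 6.3, 3.1]
opening: 0.0147
```

```bash
python3 - <<'E'
from g import *
st();pol()
E
```

```text
t 7.23 p [ 0.4918 -0.0156  0.0829] M [[-0.005, 0.588, -0.809], [0.015, -0.809, -0.588], [-1.0, -0.015, -0.004]] q [-0.15  -0.142  2.087  0.015  1.204  0.787] F [-2.62  6.25  3.07] T [ 1.04  0.49 -0.12] op 0.0147 ydir -53.98068113454323
th 1.2483 r 0.1269 Ft(draw) -6.62 Fr -1.45 q6 0.79 t 7.23 op 0.0147
```

arm_command([
  [[0, 0.005, -0.0005, -0.008], [0, 0.0095, -0.001, -0.015], [0, 0.0095, -0.001, -0.015], [0, 0.0095, -0.001, -0.015]],
])

```text
t: 7.57
eef_pos: [0.4929, -0.0173, 0.0829]
eef_rot: [-0.22, -0.669, -0.233, 0.671]
force: [-3.2, 5.9, 2.2]
opening: 0.0145
```

arm_command([
  [[0, 0.005, -0.0005, -0.008], [0, 0.0095, -0.001, -0.015], [0, 0.0095, -0.001, -0.015], [0, 0.0095, -0.001, -0.015]],
])

```text
t: 7.9
eef_pos: [0.4941, -0.0189, 0.0829]
eef_rot: [-0.226, -0.665, -0.242, 0.669]
force: [-3.2, 6.5, 3.2]
opening: 0.0149
```

arm_command([
  [[0, 0.005, -0.0005, -0.008], [0, 0.0095, -0.001, -0.015], [0, 0.0095, -0.001, -0.015], [0, 0.0095, -0.001, -0.015]],
])

```text
t: 8.23
eef_pos: [0.4953, -0.0206, 0.0829]
eef_rot: [-0.232, -0.662, -0.251, 0.667]
force: [-2.3, 4.8, 3.0]
opening: 0.0143
```

```bash
python3 - <<'E'
from g import *
st();pol()
E
```

```text
t 8.23 p [ 0.4953 -0.0206  0.0829] M [[-0.017, 0.642, -0.766], [0.022, -0.766, -0.642], [-1.0, -0.028, -0.002]] q [-0.163 -0.124  2.071  0.021  1.215  0.703] F [-2.31  4.79  2.98] T [ 0.88  0.49 -0.17] op 0.0143 ydir -50.019817448552054
th 1.2962 r 0.1270 Ft(draw) -5.20 Fr -1.12 q6 0.7 t 8.23 op 0.0143
```

arm_command([
  [[0, 0.006, -0.0005, -0.008], [0, 0.011, -0.001, -0.013], [0, 0.011, -0.001, -0.013], [0, 0.011, -0.001, -0.013]],
])

```text
t: 8.57
eef_pos: [0.4969, -0.0227, 0.0829]
eef_rot: [-0.238, -0.658, -0.259, 0.666]
force: [-3.5, 5.1, 2.7]
opening: 0.0147
```

arm_command([
  [[0, 0.006, -0.0005, -0.008], [0, 0.011, -0.001, -0.013], [0, 0.011, -0.001, -0.013], [0, 0.011, -0.001, -0.013]],
])

```text
t: 8.9
eef_pos: [0.4985, -0.0243, 0.0829]
eef_rot: [-0.243, -0.655, -0.267, 0.664]
force: [-3.7, 6.6, 4.3]
opening: 0.0149
```

```bash
python3 - <<'E'
from g import *
st();pol()
E
```

```text
t 8.9 p [ 0.4985 -0.0243  0.0829] M [[-0.025, 0.672, -0.74], [0.028, -0.739, -0.673], [-0.999, -0.037, -0.0]] q [-0.171 -0.109  2.058  0.025  1.222  0.653] F [-3.69  6.58  4.26] T [ 1.08  0.54 -0.09] op 0.0149 ydir -47.7264549881482
th 1.3348 r 0.1269 Ft(draw) -7.41 Fr -1.41 q6 0.65 t 8.9 op 0.0149
```

arm_command([
  [[0, 0.006, -0.0005, -0.008], [0, 0.0105, -0.001, -0.013], [0, 0.0105, -0.001, -0.013], [0, 0.0105, -0.001, -0.013]],
])

```text
t: 9.23
eef_pos: [0.499, -0.0248, 0.0827]
eef_rot: [-0.247, -0.651, -0.277, 0.663]
force: [-5.4, 7.9, 6.2]
opening: 0.0144
```

arm_command([
  [[0, 0.006, -0.0005, -0.008], [0, 0.0105, -0.001, -0.013], [0, 0.0105, -0.001, -0.013], [0, 0.0105, -0.001, -0.013]],
])

```text
t: 9.57
eef_pos: [0.4992, -0.025, 0.0826]
eef_rot: [-0.25, -0.646, -0.286, 0.662]
force: [-7.0, 8.7, 7.1]
opening: 0.0148
```

```bash
python3 - <<'E'
from g import *
st();pol()
E
```

```text
t 9.57 p [ 0.4992 -0.025   0.0826] M [[-0.04, 0.701, -0.712], [0.038, -0.711, -0.702], [-0.998, -0.055, 0.001]] q [-0.178 -0.095  2.046  0.033  1.237  0.604] F [-7.02  8.69  7.07] T [ 1.76  1.31 -0.06] op 0.0148 ydir -45.41059859515783
th 1.3426 r 0.1268 Ft(draw) -11.16 Fr -0.31 q6 0.6 t 9.57 op 0.0148
```

arm_command([
  [[0, 0.007, 0, 0.005], [0, 0.012, 0, 0.01], [0, 0.012, 0, 0.01], [0, 0.012, 0, 0.01], [0, 0.012, 0, 0.01]],
])

```text
t: 9.98
eef_pos: [0.4995, -0.0256, 0.0825]
eef_rot: [-0.242, -0.646, -0.284, 0.666]
force: [-7.5, 10.1, 7.1]
opening: 0.0147
```

```bash
python3 - <<'E'
from g import *
st();pol()
E
```

```text
t 9.98 p [ 0.4995 -0.0256  0.0825] M [[-0.048, 0.689, -0.723], [0.044, -0.722, -0.691], [-0.998, -0.065, 0.004]] q [-0.181 -0.088  2.04   0.037  1.244  0.614] F [-7.46 10.15  7.13] T [ 1.78  1.41 -0.02] op 0.0147 ydir -46.315295691625394
th 1.3482 r 0.1270 Ft(draw) -12.55 Fr -1.00 q6 0.61 t 9.98 op 0.0147
```

arm_command([
  [[0, 0.008, 0, 0.004], [0, 0.0135, 0, 0.008], [0, 0.0135, 0, 0.008], [0, 0.0135, 0, 0.008], [0, 0.0135, 0, 0.008]],
])

```text
t: 10.4
eef_pos: [0.5, -0.0265, 0.0824]
eef_rot: [-0.235, -0.646, -0.283, 0.669]
force: [-8.5, 11.2, 8.8]
opening: 0.0146
```

```bash
python3 - <<'E'
from g import *
st();pol()
im,d=snap('top');c=im[170:290,180:360];cv2.imwrite('pics/t2.png',cv2.resize(cv2.convertScaleAbs(c[...,::-1],alpha=1.6),(800,533),interpolation=cv2.INTER_CUBIC))
E
```

```text
t 10.4 p [ 0.5    -0.0265  0.0824] M [[-0.056, 0.68, -0.731], [0.051, -0.73, -0.682], [-0.997, -0.075, 0.006]] q [-0.186 -0.079  2.032  0.042  1.253  0.62 ] F [-8.53 11.21  8.82] T [ 2.01  1.56 -0.06] op 0.0146 ydir -47.0394675556079
th 1.3556 r 0.1271 Ft(draw) -14.05 Fr -0.99 q6 0.62 t 10.4 op 0.0146
```

View pics/t2.png

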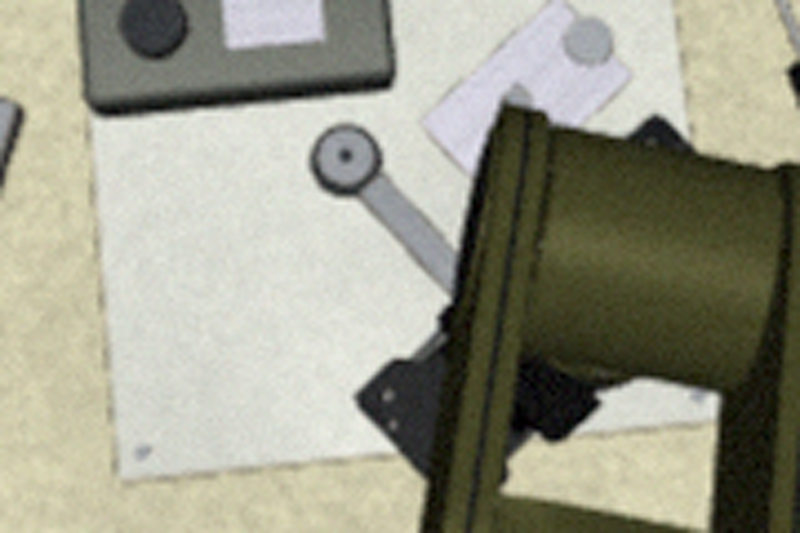

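The top crop shows the pivot at (346,155) and the bar running to (440,270), which is about 1.32 rad. The gripper hides the catch. Force is 14 N and rising at 2 N/mm or more, above the 11.5 N or so I'd expect from the ramp. That suggests the bumper, so I'll ease back and feel.

arm_command([
  [[0, 0.0105, 0, 0], [0, 0.0098, 0, 0], [0, 0.009, 0, 0], [0, 0.0082, 0, 0], [0, 0.0075, 0, 0], [0, 0.0068, 0, 0], [0, 0.006, 0, 0], [0, 0.006, 0, 0], [0, 0.006, 0, 0]],
])

```text
t: 11.2
eef_pos: [0.4995, -0.026, 0.0824]
eef_rot: [-0.233, -0.644, -0.285, 0.67]
force: [-4.3, 7.6, 5.1]
opening: 0.0148
```

```bash
python3 - <<'E'
from g import *
st();pol()
E
```

```text
t 11.2 p [ 0.4995 -0.026   0.0824] M [[-0.061, 0.679, -0.731], [0.055, -0.729, -0.682], [-0.997, -0.082, 0.007]] q [-0.187 -0.076  2.03   0.045  1.259  0.618] F [-4.27  7.56  5.06] T [ 1.52  0.88 -0.04] op 0.0148 ydir -47.03867830417396
th 1.3504 r 0.1273 Ft(draw) -8.50 Fr -1.73 q6 0.62 t 11.2 op 0.0148
```

arm_command([
  [[0, 0.0055, 0, 0], [0, 0.005, 0, 0], [0, 0.0045, 0, 0], [0, 0.004, 0, 0], [0, 0.0035, 0, 0], [0, 0.003, 0, 0], [0, 0.003, 0, 0], [0, 0.003, 0, 0]],
])

```text
t: 11.87
eef_pos: [0.4986, -0.0251, 0.0825]
eef_rot: [-0.231, -0.643, -0.287, 0.671]
force: [-3.6, 7.0, 2.9]
opening: 0.0146
```

```bash
python3 - <<'E'
from g import *
st();pol()
E
```

```text
t 11.87 p [ 0.4986 -0.0251  0.0825] M [[-0.066, 0.679, -0.731], [0.059, -0.729, -0.682], [-0.996, -0.088, 0.008]] q [-0.188 -0.075  2.028  0.048  1.264  0.617] F [-3.65  6.96  2.94] T [ 1.34  0.53 -0.13] op 0.0146 ydir -47.05142443788045
th 1.3401 r 0.1273 Ft(draw) -7.67 Fr -1.73 q6 0.62 t 11.87 op 0.0146
```

arm_command([
  [[0, 0.005, 0, 0], [0, 0.0045, 0, 0], [0, 0.004, 0, 0], [0, 0.0035, 0, 0], [0, 0.003, 0, 0], [0, 0.0025, 0, 0], [0, 0.002, 0, 0], [0, 0.0015, 0, 0], [0, 0.0015, 0, 0], [0, 0.0015, 0, 0]],
])

```text
t: 12.7
eef_pos: [0.4974, -0.0237, 0.0825]
eef_rot: [-0.229, -0.642, -0.288, 0.672]
force: [-3.1, 6.4, 2.6]
opening: 0.0143
```

```bash
python3 - <<'E'
from g import *
st();pol()
E
```

```text
t 12.7 p [ 0.4974 -0.0237  0.0825] M [[-0.07, 0.678, -0.732], [0.063, -0.729, -0.682], [-0.996, -0.094, 0.008]] q [-0.188 -0.074  2.028  0.051  1.268  0.616] F [-3.05  6.4   2.62] T [ 1.24  0.54 -0.16] op 0.0143 ydir -47.06818332824221
th 1.3256 r 0.1274 Ft(draw) -6.88 Fr -1.72 q6 0.62 t 12.7 op 0.0143
```

arm_command([
  [[0, 0.0045, 0, 0], [0, 0.004, 0, 0], [0, 0.0035, 0, 0], [0, 0.003, 0, 0], [0, 0.0025, 0, 0], [0, 0.002, 0, 0], [0, 0.0015, 0, 0], [0, 0.001, 0, 0], [0, 0.001, 0, 0], [0, 0.001, 0, 0]],
])

```text
t: 13.53
eef_pos: [0.4962, -0.0224, 0.0826]
eef_rot: [-0.227, -0.642, -0.29, 0.673]
force: [-1.7, 6.6, 3.3]
opening: 0.0146
```

```bash
python3 - <<'E'
from g import *
st();pol()
E
```

```text
t 13.53 p [ 0.4962 -0.0224  0.0826] M [[-0.074, 0.678, -0.732], [0.066, -0.729, -0.681], [-0.995, -0.099, 0.009]] q [-0.187 -0.074  2.028  0.054  1.272  0.616] F [-1.74  6.57  3.33] T [ 1.1   0.38 -0.17] op 0.0146 ydir -47.088901095772094
th 1.3121 r 0.1275 Ft(draw) -6.21 Fr -2.76 q6 0.62 t 13.53 op 0.0146
```

arm_command([
  [[0, 0.006, 0, 0.002], [0, 0.009, 0, 0.005], [0, 0.012, 0, 0.008], [0, 0.015, 0, 0.01], [0, 0.018, 0, 0.01], [0, 0.0205, 0, 0.01], [0, 0.0225, 0, 0.01], [0, 0.0245, 0, 0.01], [0, 0.0265, 0, 0.01], [0, 0.0265, 0, 0.01], [0, 0.0265, 0, 0.01]],
])

```text
t: 14.45
eef_pos: [0.4998, -0.0266, 0.0822]
eef_rot: [-0.218, -0.641, -0.288, 0.677]
force: [-10.0, 11.8, 10.2]
opening: 0.0149
```

```bash
python3 - <<'E'
from g import *
st();pol()
E
```

```text
t 14.45 p [ 0.4998 -0.0266  0.0822] M [[-0.083, 0.665, -0.742], [0.074, -0.738, -0.67], [-0.994, -0.111, 0.012]] q [-0.197 -0.057  2.013  0.059  1.281  0.62 ] F [-10.03  11.77  10.18] T [ 2.16  1.91 -0.01] op 0.0149 ydir -47.98368601731155
th 1.3550 r 0.1274 Ft(draw) -15.47 Fr -0.21 q6 0.62 t 14.45 op 0.0149
```

arm_command([
  [[0, 0.01, 0, 0], [0, 0.008, 0, 0], [0, 0.006, 0, 0], [0, 0.004, 0, 0], [0, 0.002, 0, -0.003], [0, 0, 0, -0.006], [0, -0.002, 0, -0.01], [0, -0.004, 0, -0.015], [0, -0.0065, 0, -0.02], [0, -0.009, 0, -0.02], [0, -0.011, 0, -0.02], [0, -0.0125, 0, -0.02]],
])

```text
t: 15.45
eef_pos: [0.4951, -0.0213, 0.0825]
eef_rot: [-0.227, -0.637, -0.3, 0.673]
force: [-0.2, 7.3, -0.2]
opening: 0.0148
```

```bash
python3 - <<'E'
from g import *
st();pol()
E
```

```text
t 15.45 p [ 0.4951 -0.0213  0.0825] M [[-0.086, 0.687, -0.721], [0.077, -0.717, -0.693], [-0.993, -0.115, 0.009]] q [-0.191 -0.066  2.022  0.062  1.286  0.595] F [-0.22  7.26 -0.24] T [ 1.28 -0.13 -0.32] op 0.0148 ydir -46.219650284901086
th 1.2999 r 0.1277 Ft(draw) -5.85 Fr -4.30 q6 0.6 t 15.45 op 0.0148
```

```bash
python3 - <<'E'
from g import *
a=cv2.imread('pics/top0.png')[255:410,415:545];b=cv2.imread('pics/scene0.png')[260:400,270:400]
f=lambda c,k:cv2.convertScaleAbs(cv2.resize(c,(400,k),interpolation=cv2.INTER_CUBIC),alpha=1.5)
A=f(a,477);B=f(b,431);out=np.zeros((480,800,3),np.uint8);out[:477,:400]=A;out[:431,400:]=B;cv2.imwrite('pics/cat.png',out)
# predicted paddle px at nominal hook 1.445 and extremes
for hk in (1.31,1.36,1.445,1.53,1.58):
    al=np.radians(138)+YAW+hk;x=np.array([np.cos(al),np.sin(al)]);y=np.array([-x[1],x[0]])
    for nm,(rx,ry,z) in dict(pad=(.106,.09,.052),pin=(.1,0,.036)).items():
        P=[*(PIV+rx*x+ry*y),z];u=np.array(proj('top',P))/.64;w=np.array(proj('scene',P))/.64
        print(hk,nm,'topcrop',np.round((u-[415,255])*3.077),'scenecrop',np.round((w-[270,260])*3.077+[400,0]))
E
```

```text
1.31 pad topcrop [250. 256.] scenecrop [500. 187.]
1.31 pin topcrop [ 93. 368.] scenecrop [621.  77.]
1.36 pad topcrop [253. 242.] scenecrop [502. 199.]
1.36 pin topcrop [101. 361.] scenecrop [615.  85.]
1.445 pad topcrop [254. 217.] scenecrop [508. 220.]
1.445 pin topcrop [114. 348.] scenecrop [607.  97.]
1.53 pad topcrop [254. 192.] scenecrop [515. 240.]
1.53 pin topcrop [126. 335.] scenecrop [600. 111.]
1.58 pad topcrop [253. 178.] scenecrop [521. 252.]
1.58 pin topcrop [132. 326.] scenecrop [597. 119.]
```

View pics/cat.png

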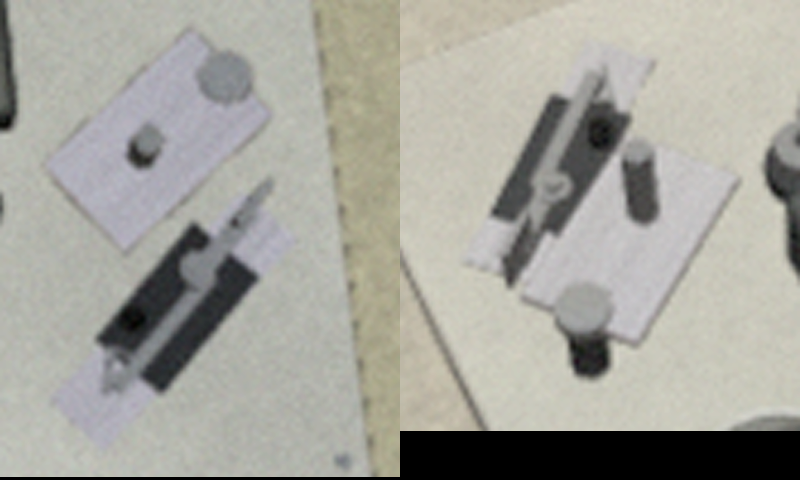

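```bash
python3 - <<'E'
from g import *
def pt(n,u,v,z):
    k=3.077
    px=(u/k+415)*.64,(v/k+255)*.64
    if n=='scene': px=((u-400)/k+270)*.64,(v/k+260)*.64
    p=onz(n,*px,z)[:2]-PIV;a=np.arctan2(p[1],p[0])%(2*np.pi)-np.radians(138)-YAW
    return round(np.hypot(*p),4),round(a,3)
for z in(.03,.04):
  print(z,'top bump',pt('top',131,318,z),'tooth tip',pt('top',118,360,z),pt('top',108,388,z),'hub',pt('top',198,268,z),'scene bump',pt('scene',600,133,z),'tooth',pt('scene',600,72,z),'hub',pt('scene',551,186,z))
print('pad',pt('top',258,197,.052),pt('scene',522,230,.052))
E
```

```text
0.03 top bump (np.float64(0.0976), np.float64(1.618)) tooth tip (np.float64(0.1053), np.float64(1.423)) (np.float64(0.1119), np.float64(1.307)) hub (np.float64(0.1178), np.float64(1.947)) scene bump (np.float64(0.098), np.float64(1.615)) tooth (np.float64(0.1135), np.float64(1.295)) hub (np.float64(0.1174), np.float64(1.912))
0.04 top bump (np.float64(0.0973), np.float64(1.608)) tooth tip (np.float64(0.1052), np.float64(1.416)) (np.float64(0.1118), np.float64(1.301)) hub (np.float64(0.117), np.float64(1.937)) scene bump (np.float64(0.0955), np.float64(1.689)) tooth (np.float64(0.1085), np.float64(1.352)) hub (np.float64(0.1167), np.float64(1.974))
pad (np.float64(0.1407), np.float64(2.217)) (np.float64(0.1346), np.float64(2.206))
```

The crops put the bumper centre at (131,318) in the top crop, about 1.61 rad, so it is met near 1.50. The ramp and tooth span roughly 1.31 to 1.42 rad. So I was only on the ramp and need to carry on.

```bash
python3 - <<'E'
from g import *
for x in arc(np.linspace(1.33,1.425,9),.1268,.0825): print(x)
E
```

```text
[-0.0012, 0.0096, -0.0013, 0.0442]
[-0.0016, 0.0134, -0.0011, 0.0366]
[-0.0021, 0.0171, -0.0009, 0.0291]
[-0.0025, 0.0208, -0.0007, 0.0215]
[-0.0029, 0.0246, -0.0006, 0.0139]
[-0.0034, 0.0283, -0.0006, 0.0064]
[-0.0038, 0.0321, -0.0005, -0.0012]
[-0.0042, 0.0358, -0.0006, -0.0087]
[-0.0047, 0.0395, -0.0006, -0.0163]
```

arm_command([
  [[-0.001, 0.0096, -0.001, 0.02], [-0.0016, 0.0134, -0.001, 0.03], [-0.002, 0.0171, -0.001, 0.029], [-0.0025, 0.0208, -0.001, 0.02], [-0.003, 0.0246, -0.0006, 0.014], [-0.0034, 0.0283, -0.0006, 0.006], [-0.0038, 0.0321, -0.0006, 0], [-0.0042, 0.0358, -0.0006, 0], [-0.0042, 0.0358, -0.0006, 0], [-0.0042, 0.0358, -0.0006, 0]],
])

```text
t: 16.28
eef_pos: [0.5007, -0.0277, 0.0821]
eef_rot: [-0.222, -0.634, -0.304, 0.676]
force: [-10.9, 12.3, 7.2]
opening: 0.015
```

```bash
python3 - <<'E'
from g import *
st();t=pol()
for x in arc(t+np.linspace(.03,.08,6),.1268,.0825): print(x)
E
```

```text
t 16.28 p [ 0.5007 -0.0277  0.0821] M [[-0.098, 0.686, -0.721], [0.085, -0.716, -0.693], [-0.992, -0.129, 0.012]] q [-0.204 -0.042  2.     0.066  1.297  0.58 ] F [-10.87  12.26   7.23] T [ 2.26  1.9  -0.06] op 0.015 ydir -46.21445186055415
th 1.3662 r 0.1275 Ft(draw) -16.39 Fr -0.09 q6 0.58 t 16.28 op 0.015
[-0.0022, 0.0094, -0.0015, 0.0021]
[-0.0026, 0.0125, -0.0015, -0.0043]
[-0.003, 0.0157, -0.0015, -0.0106]
[-0.0034, 0.0188, -0.0016, -0.017]
[-0.0038, 0.0219, -0.0017, -0.0234]
[-0.0042, 0.0251, -0.0018, -0.0297]
```

```bash
python3 - <<'E'
from g import *
im,d=snap('scene');c=im[150:260,160:307];cv2.imwrite('pics/s3.png',cv2.resize(cv2.convertScaleAbs(c[...,::-1],alpha=1.6),(800,600),interpolation=cv2.INTER_CUBIC))
E
```

```text
(no output)
```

View pics/s3.png

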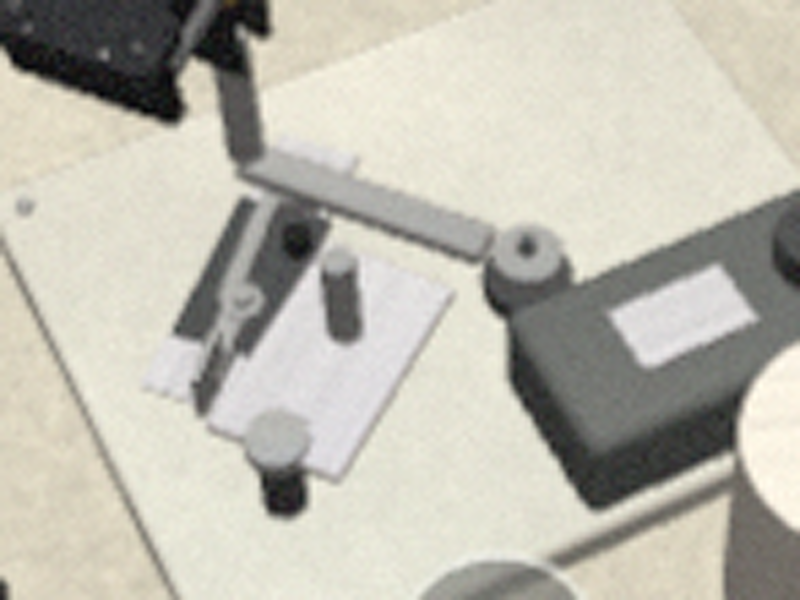

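The scene crop shows the bar over the tooth, with the black bumper at (298,235) still clearly ahead of it. So this is the ramp, and I'll continue in small steps.

arm_command([
  [[-0.001, 0.009, -0.001, 0], [-0.002, 0.013, -0.001, 0], [-0.002, 0.016, -0.001, -0.005], [-0.002, 0.018, -0.001, -0.01], [-0.002, 0.018, -0.001, -0.01], [-0.002, 0.018, -0.001, -0.01]],
])

```text
t: 16.83
eef_pos: [0.5024, -0.0296, 0.0822]
eef_rot: [-0.224, -0.63, -0.313, 0.675]
force: [-8.6, 9.4, 7.1]
opening: 0.0149
```

```bash
python3 - <<'E'
from g import *
st();t=pol()
E
```

```text
t 16.83 p [ 0.5024 -0.0296  0.0822] M [[-0.107, 0.696, -0.71], [0.092, -0.704, -0.705], [-0.99, -0.14, 0.012]] q [-0.209 -0.03   1.99   0.07   1.307  0.558] F [-8.63  9.37  7.12] T [ 1.89  1.53 -0.03] op 0.0149 ydir -45.29458591745405
th 1.3864 r 0.1275 Ft(draw) -12.74 Fr -0.09 q6 0.56 t 16.83 op 0.0149
```

arm_command([
  [[-0.001, 0.009, -0.001, 0], [-0.002, 0.012, -0.001, -0.005], [-0.002, 0.015, -0.001, -0.01], [-0.002, 0.015, -0.001, -0.01], [-0.002, 0.015, -0.001, -0.01]],
])

```text
t: 17.25
eef_pos: [0.5043, -0.0315, 0.0823]
eef_rot: [-0.227, -0.626, -0.321, 0.674]
force: [-5.6, 7.7, 5.0]
opening: 0.0149
```

```bash
python3 - <<'E'
from g import *
st();t=pol()
E
```

```text
t 17.25 p [ 0.5043 -0.0315  0.0823] M [[-0.114, 0.707, -0.698], [0.096, -0.692, -0.716], [-0.989, -0.149, 0.011]] q [-0.214 -0.019  1.98   0.072  1.314  0.537] F [-5.58  7.73  5.04] T [1.34 1.   0.01] op 0.0149 ydir -44.36989799796306
th 1.4071 r 0.1274 Ft(draw) -9.43 Fr -1.40 q6 0.54 t 17.25 op 0.0149
```

arm_command([
  [[-0.001, 0.008, -0.001, 0], [-0.002, 0.0125, -0.001, -0.008], [-0.002, 0.0125, -0.001, -0.01], [-0.002, 0.0125, -0.001, -0.01]],
])

```text
t: 17.58
eef_pos: [0.5063, -0.0334, 0.0823]
eef_rot: [-0.23, -0.623, -0.328, 0.672]
force: [-3.1, 5.5, 3.3]
opening: 0.0148
```

arm_command([
  [[-0.001, 0.008, -0.001, 0], [-0.002, 0.0125, -0.001, -0.008], [-0.002, 0.0125, -0.001, -0.01], [-0.002, 0.0125, -0.001, -0.01]],
])

```text
t: 17.92
eef_pos: [0.5085, -0.0354, 0.0824]
eef_rot: [-0.234, -0.619, -0.335, 0.671]
force: [-3.3, 4.2, 2.4]
opening: 0.0149
```

```bash
python3 - <<'E'
from g import *
st();t=pol()
E
```

```text
t 17.92 p [ 0.5085 -0.0354  0.0824] M [[-0.124, 0.728, -0.674], [0.101, -0.667, -0.738], [-0.987, -0.159, 0.009]] q [-2.210e-01 -1.000e-03  1.963e+00  7.400e-02  1.324e+00  4.970e-01] F [-3.26  4.21  2.4 ] T [0.77 0.4  0.08] op 0.0149 ydir -42.49036997927599
th 1.4524 r 0.1273 Ft(draw) -5.26 Fr -0.84 q6 0.5 t 17.92 op 0.0149
```

arm_command([
  [[-0.001, 0.006, -0.001, 0], [-0.001, 0.008, -0.001, 0], [-0.001, 0.008, -0.001, 0], [-0.001, 0.008, -0.001, 0], [-0.001, 0.008, -0.001, 0]],
])

```text
t: 18.33
eef_pos: [0.5085, -0.0358, 0.0823]
eef_rot: [-0.232, -0.617, -0.337, 0.672]
force: [-5.8, 5.8, 3.0]
opening: 0.0146
```

```bash
python3 - <<'E'
from g import *
t=pol()
E
```

```text
th 1.4545 r 0.1275 Ft(draw) -8.23 Fr -0.30 q6 0.49 t 18.33 op 0.0146
```

arm_command([
  [[-0.001, 0.006, -0.001, 0], [-0.001, 0.009, -0.001, 0], [-0.001, 0.009, -0.001, 0], [-0.001, 0.009, -0.001, 0], [-0.001, 0.009, -0.001, 0]],
])

```text
t: 18.75
eef_pos: [0.5091, -0.0363, 0.0823]
eef_rot: [-0.23, -0.616, -0.339, 0.673]
force: [-6.8, 6.1, 5.2]
opening: 0.0148
```

```bash
python3 - <<'E'
from g import *
st();t=pol()
E
```

```text
t 18.75 p [ 0.5091 -0.0363  0.0823] M [[-0.136, 0.727, -0.673], [0.108, -0.665, -0.739], [-0.985, -0.173, 0.013]] q [-0.224  0.011  1.952  0.077  1.337  0.492] F [-6.8   6.14  5.21] T [ 1.01  0.82 -0.06] op 0.0148 ydir -42.46553118543692
th 1.4605 r 0.1276 Ft(draw) -9.16 Fr 0.10 q6 0.49 t 18.75 op 0.0148
```

arm_command([
  [[0, 0.0065, 0, 0], [0, 0.006, 0, 0], [0, 0.0055, 0, 0], [0, 0.005, 0, 0], [0, 0.0045, 0, 0], [0, 0.004, 0, 0], [0, 0.0035, 0, 0], [0, 0.003, 0, 0], [0, 0.0025, 0, 0], [0, 0.002, 0, 0], [0, 0.0015, 0, 0], [0, 0.0015, 0, 0]],
])

```text
t: 19.75
eef_pos: [0.5078, -0.0353, 0.0824]
eef_rot: [-0.228, -0.614, -0.34, 0.674]
force: [-3.9, 6.0, 3.1]
opening: 0.0149
```

```bash
python3 - <<'E'
from g import *
st();t=pol()
E
```

```text
t 19.75 p [ 0.5078 -0.0353  0.0824] M [[-0.141, 0.726, -0.673], [0.11, -0.664, -0.739], [-0.984, -0.178, 0.013]] q [-0.224  0.012  1.952  0.078  1.342  0.492] F [-3.94  5.98  3.15] T [ 0.88  0.4  -0.04] op 0.0149 ydir -42.45293699401207
th 1.4481 r 0.1277 Ft(draw) -6.97 Fr -1.63 q6 0.49 t 19.75 op 0.0149
```

arm_command([
  [[-0.001, 0.006, 0, 0], [-0.001, 0.008, 0, 0], [-0.002, 0.01, -0.001, 0], [-0.002, 0.012, -0.001, 0], [-0.003, 0.014, -0.001, -0.005], [-0.003, 0.016, -0.001, -0.01], [-0.003, 0.018, -0.001, -0.01], [-0.003, 0.018, -0.001, -0.01], [-0.003, 0.018, -0.001, -0.01]],
])

```text
t: 20.5
eef_pos: [0.5106, -0.0378, 0.0823]
eef_rot: [-0.231, -0.611, -0.348, 0.673]
force: [-7.0, 7.8, 4.8]
opening: 0.0148
```

```bash
python3 - <<'E'
from g import *
st();t=pol()
E
```

```text
t 20.5 p [ 0.5106 -0.0378  0.0823] M [[-0.148, 0.735, -0.661], [0.115, -0.651, -0.75], [-0.982, -0.187, 0.012]] q [-0.229  0.025  1.94   0.08   1.349  0.47 ] F [-6.96  7.81  4.78] T [ 1.22  1.   -0.07] op 0.0148 ydir -41.52963991970941
th 1.4771 r 0.1277 Ft(draw) -10.39 Fr -1.18 q6 0.47 t 20.5 op 0.0148
```

arm_command([
  [[-0.001, 0.008, 0, 0], [-0.001, 0.01, 0, 0], [-0.002, 0.012, -0.001, 0], [-0.002, 0.0145, -0.001, -0.005], [-0.002, 0.0145, -0.001, -0.005], [-0.002, 0.0145, -0.001, -0.005]],
])

```text
t: 21.0
eef_pos: [0.5113, -0.0386, 0.0822]
eef_rot: [-0.23, -0.607, -0.354, 0.674]
force: [-9.1, 9.8, 6.9]
opening: 0.0149
```

```bash
python3 - <<'E'
from g import *
t=pol()
im,d=snap('scene');c=im[150:260,160:307];cv2.imwrite('pics/s4.png',cv2.resize(cv2.convertScaleAbs(c[...,::-1],alpha=1.6),(800,600),interpolation=cv2.INTER_CUBIC))
E
```

```text
th 1.4855 r 0.1277 Ft(draw) -13.32 Fr -1.36 q6 0.46 t 21.0 op 0.0149
```

View pics/s4.png

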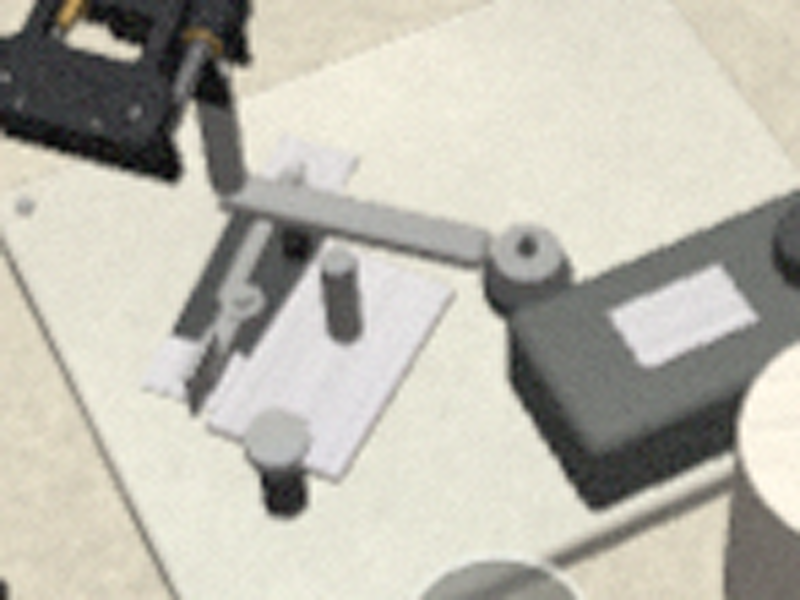

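The scene crop shows the bar past the tooth, which is now visible behind it at (297,170), and beside the bumper at (295,240). Force is rising at about 3 N/mm, so this is the bumper. Easing back now.

arm_command([
  [[0, 0.0095, 0, 0], [0, 0.008, 0, 0], [0, 0.0065, 0, 0], [0, 0.005, 0, 0], [0, 0.0035, 0, 0], [0, 0.002, 0, 0], [0, 0.0005, 0, 0], [0, -0.001, 0, 0], [0, -0.0025, 0, 0], [0, -0.004, 0, 0], [0, -0.005, 0, 0], [0, -0.005, 0, 0]],
])

```text
t: 22.05
eef_pos: [0.5075, -0.0354, 0.0823]
eef_rot: [-0.227, -0.605, -0.356, 0.675]
force: [-4.4, 7.2, 2.4]
opening: 0.0147
```

```bash
python3 - <<'E'
from g import *
st();t=pol()
E
```

```text
t 22.05 p [ 0.5075 -0.0354  0.0823] M [[-0.164, 0.738, -0.655], [0.124, -0.643, -0.756], [-0.979, -0.205, 0.014]] q [-0.229  0.031  1.936  0.086  1.365  0.461] F [-4.39  7.24  2.36] T [ 1.02  0.51 -0.17] op 0.0147 ydir -41.074824968893346
th 1.4468 r 0.1280 Ft(draw) -8.17 Fr -2.23 q6 0.46 t 22.05 op 0.0147
```

arm_command([
  [[0, 0.0055, 0, 0], [0, 0.005, 0, 0], [0, 0.0045, 0, 0], [0, 0.004, 0, 0], [0, 0.0035, 0, 0], [0, 0.003, 0, 0], [0, 0.0025, 0, 0], [0, 0.002, 0, 0], [0, 0.0015, 0, 0], [0, 0.001, 0, 0], [0, 0.0005, 0, 0], [0, 0.0005, 0, 0]],
])

```text
t: 23.05
eef_pos: [0.5068, -0.0348, 0.0823]
eef_rot: [-0.226, -0.605, -0.357, 0.675]
force: [-2.1, 5.2, 1.8]
opening: 0.0152
```

```bash
python3 - <<'E'
from g import *
st();t=pol()
E
```

```text
t 23.05 p [ 0.5068 -0.0348  0.0823] M [[-0.166, 0.737, -0.655], [0.126, -0.643, -0.756], [-0.978, -0.208, 0.014]] q [-0.229  0.031  1.936  0.087  1.368  0.461] F [-2.11  5.23  1.8 ] T [ 0.75  0.14 -0.2 ] op 0.0152 ydir -41.08137078926507
th 1.4396 r 0.1281 Ft(draw) -5.15 Fr -2.30 q6 0.46 t 23.05 op 0.0152
```

arm_command([
  [[0, 0.003, 0, 0], [0, 0.0025, 0, 0], [0, 0.002, 0, 0], [0, 0.0015, 0, 0], [0, 0.001, 0, 0], [0, 0.0005, 0, 0], [0, 0, 0, 0], [0, 0, 0, 0], [0, 0, 0, 0]],
])

```text
t: 23.8
eef_pos: [0.5068, -0.0348, 0.0823]
eef_rot: [-0.226, -0.605, -0.357, 0.675]
force: [-1.3, 4.5, 1.2]
opening: 0.0152
```

```bash
python3 - <<'E'
from g import *
st();t=pol()
E
```

```text
t 23.8 p [ 0.5068 -0.0348  0.0823] M [[-0.166, 0.737, -0.655], [0.126, -0.643, -0.756], [-0.978, -0.208, 0.014]] q [-0.229  0.031  1.936  0.087  1.368  0.461] F [-1.29  4.5   1.23] T [ 0.6   0.04 -0.27] op 0.0152 ydir -41.08385799096297
th 1.4393 r 0.1281 Ft(draw) -4.05 Fr -2.35 q6 0.46 t 23.8 op 0.0152
```

It's bearing on the tooth: position is fixed while the force falls. Now unload the rest.

arm_command([
  [[0, -0.0005, 0, 0], [0, -0.001, 0, 0], [0, -0.0015, 0, 0], [0, -0.002, 0, 0], [0, -0.002, 0, 0], [0, -0.002, 0, 0]],
])

```text
t: 24.3
eef_pos: [0.5065, -0.0346, 0.0823]
eef_rot: [-0.227, -0.605, -0.357, 0.675]
force: [1.1, 2.6, -0.8]
opening: 0.0147
```

```bash
python3 - <<'E'
from g import *
t=pol()
E
```

```text
th 1.4368 r 0.1281 Ft(draw) -1.01 Fr -2.59 q6 0.46 t 24.3 op 0.0147
```

arm_command([
  [[0, -0.0005, -0.001, 0], [0, -0.0005, -0.001, 0], [0, -0.0005, -0.001, 0], [0, -0.0005, -0.001, 0], [0, -0.0005, -0.001, 0], [0, -0.0005, -0.001, 0], [0, -0.0005, -0.001, 0], [0, -0.0005, -0.001, 0], [0, -0.0005, -0.001, 0], [0, -0.0005, -0.001, 0], [0, -0.0005, -0.001, 0], [0, -0.0005, -0.001, 0]],
], grip=0)

```text
t: 25.3
eef_pos: [0.5066, -0.0342, 0.0824]
eef_rot: [-0.227, -0.605, -0.356, 0.675]
force: [-0.7, 0.3, -0.2]
opening: 0.0893
```

```bash
python3 - <<'E'
from g import *
st();t=pol()
o,p,M=pose()
print(row([p[0],p[1],.185]))
E
```

```text
t 25.3 p [ 0.5066 -0.0342  0.0824] M [[-0.165, 0.737, -0.655], [0.125, -0.643, -0.756], [-0.978, -0.207, 0.014]] q [-0.228  0.029  1.937  0.087  1.367  0.462] F [-0.74  0.31 -0.21] T [-0.1  -0.19  0.04] op 0.0893 ydir -41.08642631769676
th 1.4351 r 0.1277 Ft(draw) -0.74 Fr 0.30 q6 0.46 t 25.3 op 0.0893
[-0.251, -0.053, 0.0035, 0.0]
```

arm_command([
  [[-0.06, -0.013, 0.001, 0], [-0.14, -0.03, 0.002, 0], [-0.22, -0.046, 0.003, 0], [-0.251, -0.053, 0.0035, 0], [-0.251, -0.053, 0.0035, 0], [-0.251, -0.053, 0.0035, 0]],
])

```text
t: 25.8
eef_pos: [0.5068, -0.0343, 0.1849]
eef_rot: [-0.227, -0.605, -0.356, 0.675]
force: [0.2, -0.8, -0.2]
opening: 0.0952
```

```bash
cat >> g.py <<'E'
GP=PIV+np.array([[np.cos(YAW),-np.sin(YAW)],[np.sin(YAW),np.cos(YAW)]])@[.045,-.13]
def kn(g,r=.055):
    a=np.radians(111)+YAW+g;return GP+r*np.array([np.cos(a),np.sin(a)]),np.degrees(a)
E
python3 - <<'E'
from g import *
st()
k,a=kn(.27);print(GP,k,a,kn(1.2))
print(row([*k,.185],a+90))
im,d=snap('top');snap('scene')
from loc import clusters
clusters('top',.095,.13,(.46,.68,-.12,.2));clusters('scene',.095,.13,(.46,.68,-.12,.2))
c=im[170:290,180:360];cv2.imwrite('pics/t5.png',cv2.resize(cv2.convertScaleAbs(c[...,::-1],alpha=1.6),(800,533),interpolation=cv2.INTER_CUBIC))
E
```

```text
t 25.8 p [ 0.5068 -0.0343  0.1849] M [[-0.164, 0.738, -0.655], [0.125, -0.643, -0.756], [-0.978, -0.206, 0.013]] q [-0.228 -0.061  1.846  0.085  1.546  0.478] F [ 0.16 -0.84 -0.17] T [-0.1  -0.13 -0.05] op 0.0952 ydir -41.08100754606384
[ 0.65307101 -0.06758833] [ 0.61621902 -0.02676027] 132.06986046853223 (array([ 0.59831105, -0.07272122]), np.float64(185.35493541569878))
[-0.0428, 0.1896, -0.1932, -0.9239]
top [293, 190, 6, 7, 36] med [ 0.6148 -0.0244  0.1098] mid [ 0.6157 -0.025   0.1047] ext [0.012 0.011 0.017]
scene [196, 158, 9, 13, 86] med [ 0.5148 -0.0409  0.1147] mid [ 0.5105 -0.0399  0.1089] ext [0.017 0.016 0.027]
scene [219, 195, 7, 11, 57] med [ 0.6191 -0.0271  0.109 ] mid [ 0.6177 -0.0269  0.1046] ext [0.015 0.013 0.019]
```

View pics/t5.png

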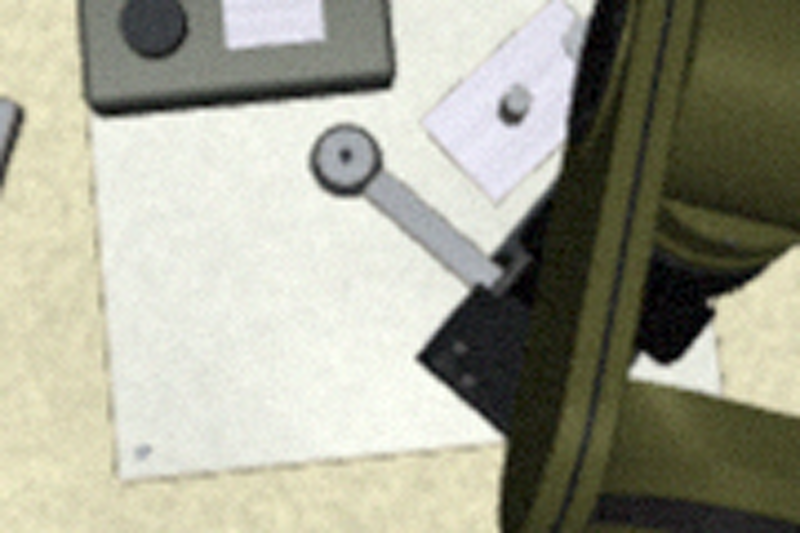

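The top crop shows the arm held by itself, with the bar towards (490,280), the knob at (516,103) and the gripper clear of it. So it's hooked. Next, the guard.

arm_command([
  [[-0.043, 0.05, -0.05, 0.08], [-0.043, 0.1, -0.1, 0.16], [-0.043, 0.15, -0.15, 0.24], [-0.043, 0.19, -0.193, 0.32], [-0.043, 0.19, -0.193, 0.4], [-0.043, 0.19, -0.193, 0.48], [-0.043, 0.19, -0.193, 0.56], [-0.043, 0.19, -0.193, 0.64], [-0.043, 0.19, -0.193, 0.72], [-0.043, 0.19, -0.193, 0.8], [-0.043, 0.19, -0.193, 0.88], [-0.043, 0.19, -0.193, 0.96]],
], grip=0.55)

```text
t: 26.9
eef_pos: [0.6134, -0.0264, 0.1791]
eef_rot: [0.248, -0.593, 0.202, 0.739]
force: [-0.3, -0.7, -1.0]
opening: 0.0426
```

```bash
python3 - <<'E'
from g import *
st();print(row([.6145,-.025,.087],48.7))
E
```

```text
t 26.9 p [ 0.6134 -0.0264  0.1791] M [[-0.173, -0.606, -0.777], [0.127, -0.796, 0.592], [-0.977, 0.004, 0.215]] q [-0.18   0.18   1.606  0.094  1.551  2.031] F [-0.25 -0.67 -0.97] T [-0.01 -0.09 -0.06] op 0.0426 ydir -127.27844684852894
[0.2248, -0.0054, -0.0496, 0.0447]
```

arm_command([
  [[0.03, -0.003, -0.01, 0.02], [0.08, -0.005, -0.02, 0.04], [0.13, -0.005, -0.03, 0.045], [0.18, -0.005, -0.04, 0.045], [0.215, -0.005, -0.048, 0.045], [0.225, -0.005, -0.05, 0.045], [0.225, -0.005, -0.05, 0.045], [0.225, -0.005, -0.05, 0.045]],
])

```text
t: 27.57
eef_pos: [0.6145, -0.0252, 0.0867]
eef_rot: [0.269, -0.584, 0.228, 0.731]
force: [0.5, -0.1, -0.0]
opening: 0.0426
```

```bash
python3 - <<'E'
from g import *
st()
for g in np.linspace(.4,1.3,10):
    k,a=kn(g);print(round(g,2),row([*(k+[-.001,.001]),.087],a+90))
E
```

```text
t 27.57 p [ 0.6145 -0.0252  0.0867] M [[-0.174, -0.659, -0.732], [0.127, -0.752, 0.647], [-0.977, 0.02, 0.214]] q [-0.178  0.255  1.679  0.096  1.404  2.089] F [ 0.51 -0.1  -0.02] T [-0.01 -0.09  0.  ] op 0.0426 ydir -131.232494151553
0.4 [-0.0006, 0.0177, -0.0013, -0.0083]
0.5 [-0.0005, 0.0314, -0.0022, -0.072]
0.6 [-0.0008, 0.045, -0.0044, -0.1357]
0.7 [-0.0013, 0.0583, -0.008, -0.1993]
0.8 [-0.0021, 0.0711, -0.0128, -0.263]
0.9 [-0.0031, 0.0834, -0.0188, -0.3267]
1.0 [-0.0045, 0.095, -0.026, -0.3903]
1.1 [-0.0061, 0.1058, -0.0344, -0.454]
1.2 [-0.008, 0.1158, -0.0437, -0.5176]
1.3 [-0.01, 0.1247, -0.0539, -0.5813]
```

arm_command([
  [[0, 0.009, 0, 0], [-0.0006, 0.0177, -0.0013, -0.008], [-0.0005, 0.0245, -0.0018, -0.04], [-0.0005, 0.0314, -0.0022, -0.072], [-0.0006, 0.038, -0.0033, -0.104], [-0.0008, 0.045, -0.0044, -0.136], [-0.001, 0.0517, -0.006, -0.167], [-0.0013, 0.0583, -0.008, -0.199], [-0.0017, 0.0648, -0.0104, -0.231], [-0.0021, 0.0711, -0.0128, -0.263], [-0.0026, 0.0773, -0.0158, -0.295], [-0.0031, 0.0834, -0.0188, -0.327]],
])

```text
t: 28.57
eef_pos: [0.5988, -0.056, 0.0884]
eef_rot: [0.11, -0.634, 0.034, 0.765]
force: [-0.0, -0.0, -0.6]
opening: 0.0427
```

```bash
python3 - <<'E'
from g import *
st()
for g in np.linspace(.95,1.5,12):
    k,a=kn(g);print(round(g,2),row([*(k+[-.001,.001]),.087],a+90))
E
```

```text
t 28.57 p [ 0.5988 -0.056   0.0884] M [[-0.172, -0.211, -0.962], [0.126, -0.973, 0.191], [-0.977, -0.089, 0.194]] q [-0.228  0.227  1.709  0.086  1.404  1.525] F [-0.04 -0.02 -0.56] T [-0.03 -0.06 -0.03] op 0.0427 ydir -102.25565240821379
0.95 [0.0032, 0.0059, 0.0008, -0.0365]
1.0 [0.0025, 0.0127, 0.0004, -0.0683]
1.05 [0.0018, 0.0195, -0.0004, -0.1002]
1.1 [0.0009, 0.0262, -0.0015, -0.132]
1.15 [0.0001, 0.0329, -0.003, -0.1638]
1.2 [-0.0009, 0.0394, -0.0047, -0.1957]
1.25 [-0.0019, 0.0459, -0.0068, -0.2275]
1.3 [-0.003, 0.0523, -0.0092, -0.2593]
1.35 [-0.0041, 0.0585, -0.0119, -0.2912]
1.4 [-0.0052, 0.0646, -0.015, -0.323]
1.45 [-0.0064, 0.0705, -0.0183, -0.3548]
1.5 [-0.0076, 0.0762, -0.0219, -0.3867]
```

arm_command([
  [[0.002, 0.0059, 0, -0.036], [0.002, 0.0127, 0, -0.068], [0.0018, 0.0195, -0.0004, -0.1], [0.0009, 0.0262, -0.0015, -0.132], [0, 0.0329, -0.003, -0.164], [-0.0009, 0.0394, -0.0047, -0.196], [-0.002, 0.0459, -0.0068, -0.2275], [-0.003, 0.0523, -0.0092, -0.259], [-0.004, 0.0585, -0.012, -0.26], [-0.005, 0.0615, -0.0135, -0.26], [-0.005, 0.0615, -0.0135, -0.26]],
])

```text
t: 29.48
eef_pos: [0.5995, -0.0817, 0.0879]
eef_rot: [-0.02, -0.644, -0.122, 0.755]
force: [0.4, -0.1, -0.3]
opening: 0.0426
```

```bash
python3 - <<'E'
from g import *
st()
im,d=snap('scene');c=im[150:260,160:307];cv2.imwrite('pics/s6.png',cv2.resize(cv2.convertScaleAbs(c[...,::-1],alpha=1.6),(800,600),interpolation=cv2.INTER_CUBIC))
from loc import clusters
clusters('scene',.095,.13,(.46,.68,-.12,.2))
for g in np.linspace(1.4,1.55,4):
    k,a=kn(g);print(round(g,2),row([*(k+[-.001,.001]),.087]))
E
```

```text
t 29.48 p [ 0.5995 -0.0817  0.0879] M [[-0.17, 0.187, -0.967], [0.126, -0.97, -0.21], [-0.977, -0.158, 0.142]] q [-0.266  0.237  1.698  0.078  1.407  1.083] F [ 0.45 -0.09 -0.3 ] T [-0.02 -0.09  0.  ] op 0.0426 ydir -79.08578885724681
scene [219, 195, 7, 11, 57] med [ 0.6195 -0.0271  0.1096] mid [ 0.6167 -0.0268  0.1046] ext [0.014 0.013 0.018]
scene [203, 196, 3, 2, 6] med [ 0.6106 -0.0611  0.1258] mid [ 0.6096 -0.0611  0.1255] ext [0.002 0.004 0.005]
scene [182, 206, 3, 5, 9] med [ 0.6197 -0.1073  0.1208] mid [ 0.6195 -0.1078  0.1221] ext [0.005 0.004 0.015]
1.4 [0.0013, 0.0028, 0.0002, 0.0]
1.45 [0.0001, 0.0095, -0.0006, 0.0]
1.5 [-0.0012, 0.0162, -0.0016, 0.0]
1.55 [-0.0024, 0.0228, -0.003, 0.0]
```

View pics/s6.png

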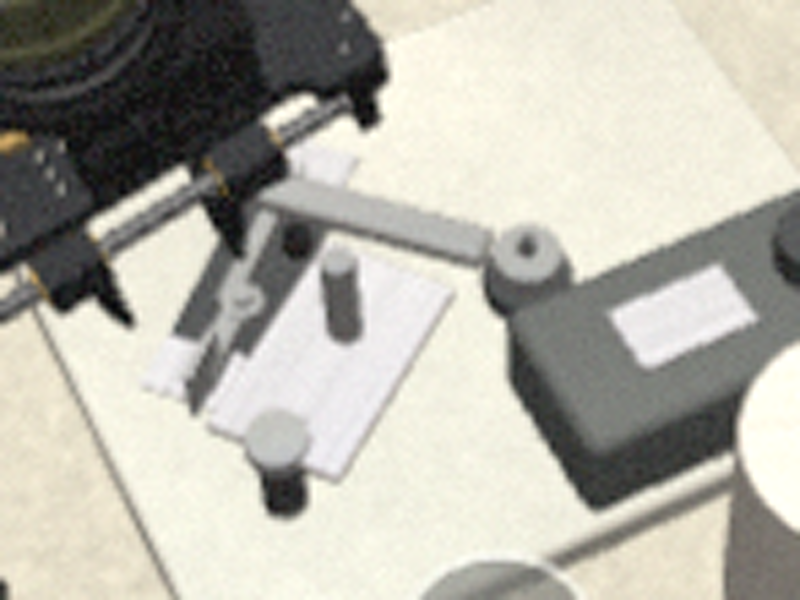

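```bash
python3 - <<'E'
from g import *
o,p,M=pose()
f=lambda P:np.round((np.array(proj('scene',P))-[160,150])*800/147)
print('tcp',f(p),'tips',f(p+.021*M[:,1]),f(p-.021*M[:,1]),'knob',f([.6157,-.0257,.111]),'handle',f([.5105,-.04,.12]),f([*h(0),.12]))
im,P=cloud('scene')
for u,v in ((125,320),(235,250),(340,258),(118,300)):
    print(u,v,np.round(P[int(150+v*147/800),int(160+u*147/800)],4))
E
```

```text
tcp [190. 308.] tips [142. 337.] [236. 279.] knob [338. 258.] handle [214.  58.] [602. -96.]
125 320 [ 0.6223 -0.11    0.1277]
235 250 [ 0.6122 -0.0628  0.1339]
340 258 [ 0.6153 -0.0256  0.1122]
118 300 [ 0.6231 -0.1106  0.1392]
```

```bash
python3 - <<'E'
from g import *
f=lambda P:np.round((np.array(proj('scene',P))-[180,60])*796/213)
p=np.array([.4915,.1348,.1812]);y=np.array([-.592,-.806,0])
for dz in(0,.015,.03): print(dz,f(p+.0477*y+[0,0,dz]),f(p-.0477*y+[0,0,dz]),f(p+.055*y+[0,0,dz]),f(p-.055*y+[0,0,dz]))
im,P=cloud('scene');o,p,M=pose()
m=(P[...,2]>.09)&(P[...,2]<.2)&(im.max(-1)<60)&(P[...,0]>.5)&(P[...,0]<.7)&(P[...,1]<-.04)&(P[...,1]>-.13)
q=P[m];q=q[np.argsort(q[:,2])][:14];print(np.round(q,4));print(np.round((q-p)@M,4))
E
```

```text
0 [261. 182.] [422. 209.] [249. 180.] [435. 211.]
0.015 [260. 162.] [424. 190.] [248. 160.] [436. 192.]
0.03 [260. 142.] [425. 169.] [247. 140.] [438. 172.]
[[ 0.6202 -0.1083  0.1208]
 [ 0.6203 -0.1079  0.1241]
 [ 0.6085 -0.0625  0.1259]
 [ 0.6193 -0.1073  0.1259]
 [ 0.6029 -0.0648  0.1269]
 [ 0.6223 -0.11    0.1277]
 [ 0.6107 -0.0609  0.1278]
 [ 0.622  -0.1095  0.1306]
 [ 0.5987 -0.067   0.1327]
 [ 0.6107 -0.0646  0.133 ]
 [ 0.6224 -0.1133  0.1331]
 [ 0.6123 -0.0609  0.1331]
 [ 0.6233 -0.1115  0.1332]
 [ 0.6122 -0.0628  0.1339]]
[[-0.0393  0.0247 -0.0098]
 [-0.0425  0.0238 -0.0096]
 [-0.0365 -0.0227 -0.0074]
 [-0.0441  0.0228 -0.0085]
 [-0.0368 -0.0217 -0.0014]
 [-0.0467  0.0256 -0.0105]
 [-0.0385 -0.0241 -0.0096]
 [-0.0493  0.0246 -0.01  ]
 [-0.0421 -0.0213  0.004 ]
 [-0.0441 -0.0214 -0.0081]
 [-0.0523  0.028  -0.0092]
 [-0.044  -0.0247 -0.0104]
 [-0.0524  0.0264 -0.0103]
 [-0.045  -0.023  -0.0097]]
```

The scene crop shows the knob still at (340,258), unmoved, with the fingers beyond it at (130,325) and (238,255). The real finger ends sit about 25 mm above the reported TCP, so they passed over the knob. I'll go back and descend further, watching the force.

```bash
python3 - <<'E'
from g import *
print(row([.614,-.024,.1],48.7))
E
```

```text
[-0.0183, -0.1373, -0.0612, 0.5803]
```

arm_command([
  [[-0.018, -0.03, -0.015, 0.07], [-0.018, -0.06, -0.03, 0.14], [-0.018, -0.1, -0.05, 0.21], [-0.018, -0.137, -0.061, 0.28], [-0.018, -0.137, -0.061, 0.35], [-0.018, -0.137, -0.061, 0.42], [-0.018, -0.137, -0.061, 0.5], [-0.018, -0.137, -0.061, 0.58], [-0.018, -0.137, -0.061, 0.58], [-0.018, -0.137, -0.061, 0.58]],
])

```text
t: 30.37
eef_pos: [0.6139, -0.024, 0.1]
eef_rot: [0.264, -0.587, 0.222, 0.732]
force: [0.5, 0.6, -0.5]
opening: 0.0427
```

```bash
python3 - <<'E'
from g import *
st();o,p,M=pose();print(p-.035*M[:,0]);print(row([.611,-.021,.062],48.7))
E
```

```text
t 30.37 p [ 0.6139 -0.024   0.1   ] M [[-0.171, -0.647, -0.743], [0.126, -0.762, 0.635], [-0.977, 0.015, 0.212]] q [-0.177  0.239  1.674  0.095  1.422  2.077] F [ 0.5   0.56 -0.51] T [ 0.02 -0.07  0.04] op 0.0427 ydir -130.35077421836522
[ 0.61992043 -0.02843361  0.1341821 ]
[0.095, -0.0024, -0.0099, 0.0105]
```

arm_command([
  [[0.01, -0.001, -0.003, 0.01], [0.02, -0.002, -0.006, 0.01], [0.03, -0.002, -0.008, 0.01], [0.04, -0.002, -0.009, 0.01], [0.05, -0.002, -0.009, 0.01], [0.05, -0.002, -0.009, 0.01]],
])

```text
t: 30.87
eef_pos: [0.6127, -0.0229, 0.0782]
eef_rot: [0.269, -0.584, 0.228, 0.731]
force: [-0.9, -0.3, -1.3]
opening: 0.0432
```

```bash
python3 - <<'E'
from g import *
st();print(row([.6105,-.021,.062],48.7))
im,d=snap('scene');c=im[150:260,160:307];cv2.imwrite('pics/s7.png',cv2.resize(cv2.convertScaleAbs(c[...,::-1],alpha=1.6),(800,600),interpolation=cv2.INTER_CUBIC))
E
```

```text
t 30.87 p [ 0.6127 -0.0229  0.0782] M [[-0.173, -0.659, -0.732], [0.127, -0.752, 0.647], [-0.977, 0.019, 0.214]] q [-0.175  0.258  1.69   0.096  1.389  2.09 ] F [-0.87 -0.33 -1.27] T [ 0.02 -0.04 -0.04] op 0.0432 ydir -131.21215161812157
[0.041, -0.0008, -0.0014, 0.001]
```

View pics/s7.png

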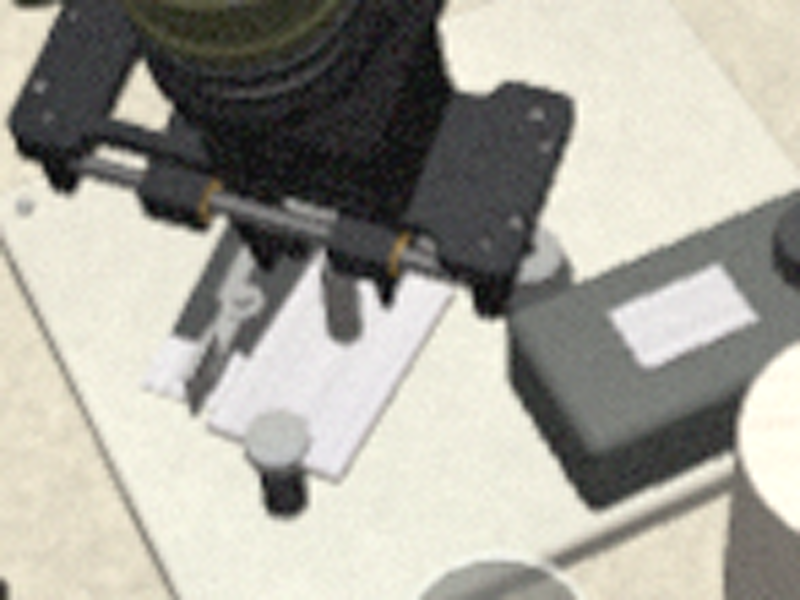

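The scene crop shows the tips at (268,262) and (385,300) straddling the knob at about (343,300). Descend a further 16 mm.

arm_command([
  [[0.01, 0, 0, 0], [0.02, 0, -0.001, 0], [0.03, 0, -0.001, 0], [0.04, 0, -0.001, 0], [0.04, 0, -0.001, 0], [0.04, 0, -0.001, 0]],
])

```text
t: 31.42
eef_pos: [0.6102, -0.0212, 0.0626]
eef_rot: [0.269, -0.584, 0.228, 0.731]
force: [-0.4, -0.1, -0.2]
opening: 0.0428
```

```bash
python3 - <<'E'
from g import *
st();o,p,M=pose();off=.03*M[:2,0]
for g in np.arange(.35,1.01,.1):
    k,a=kn(g);print(round(g,2),row([*(k+off),p[2]],a+90))
E
```

```text
t 31.42 p [ 0.6102 -0.0212  0.0626] M [[-0.173, -0.659, -0.732], [0.127, -0.752, 0.647], [-0.977, 0.019, 0.214]] q [-0.173  0.269  1.706  0.097  1.363  2.089] F [-0.4  -0.12 -0.2 ] T [ 0.01 -0.08  0.03] op 0.0428 ydir -131.21053608927156
0.35 [-0.0005, 0.013, -0.0036, 0.0237]
0.45 [-0.0003, 0.0268, -0.0038, -0.0399]
0.55 [-0.0004, 0.0404, -0.0054, -0.1036]
0.65 [-0.0007, 0.0539, -0.0082, -0.1673]
0.75 [-0.0014, 0.0669, -0.0124, -0.2309]
0.85 [-0.0023, 0.0795, -0.0179, -0.2946]
0.95 [-0.0036, 0.0915, -0.0245, -0.3582]
```

arm_command([
  [[0, 0.0065, -0.002, 0], [0, 0.013, -0.0036, 0], [0, 0.02, -0.0037, -0.02], [0, 0.0268, -0.0038, -0.04], [0, 0.0336, -0.0046, -0.072], [0, 0.0404, -0.0054, -0.104], [-0.0005, 0.0472, -0.0068, -0.135], [-0.0007, 0.0539, -0.0082, -0.167], [-0.001, 0.0604, -0.0103, -0.2], [-0.0014, 0.0669, -0.0124, -0.231], [-0.002, 0.0732, -0.015, -0.263], [-0.0023, 0.0795, -0.0179, -0.295]],
])

```text
t: 32.42
eef_pos: [0.5948, -0.0499, 0.0627]
eef_rot: [0.127, -0.631, 0.053, 0.764]
force: [-0.1, 0.7, -1.3]
opening: 0.0424
```

```bash
python3 - <<'E'
from g import *
st();o,p,M=pose();off=.03*M[:2,0]
for g in np.arange(.9,1.51,.1):
    k,a=kn(g);print(round(g,2),row([*(k+off),p[2]],a+90))
snap('scene')
from loc import clusters
clusters('scene',.095,.112,(.54,.68,-.12,.0))
E
```

```text
t 32.42 p [ 0.5948 -0.0499  0.0627] M [[-0.173, -0.26, -0.95], [0.127, -0.962, 0.24], [-0.977, -0.079, 0.199]] q [-0.221  0.244  1.736  0.088  1.361  1.579] F [-0.09  0.68 -1.27] T [ 0.12 -0.1  -0.01] op 0.0424 ydir -105.10615849914474
0.9 [-0.0005, 0.0066, 0.0001, -0.0364]
1.0 [-0.0019, 0.0202, -0.0011, -0.1]
1.1 [-0.0035, 0.0336, -0.0037, -0.1637]
1.2 [-0.0053, 0.0467, -0.0075, -0.2273]
1.3 [-0.0074, 0.0593, -0.0127, -0.291]
1.4 [-0.0097, 0.0713, -0.019, -0.3547]
1.5 [-0.0121, 0.0825, -0.0265, -0.4183]
scene [210, 195, 11, 9, 47] med [ 0.6096 -0.0424  0.1042] mid [ 0.6092 -0.04    0.1035] ext [0.02  0.017 0.017]
scene [193, 196, 4, 11, 22] med [ 0.6045 -0.0794  0.1024] mid [ 0.597  -0.0793  0.1038] ext [0.021 0.012 0.016]
```

arm_command([
  [[-0.0005, 0.0066, 0, -0.036], [-0.001, 0.0134, -0.0005, -0.068], [-0.002, 0.0202, -0.0011, -0.1], [-0.0027, 0.0269, -0.0024, -0.132], [-0.0035, 0.0336, -0.0037, -0.164], [-0.0044, 0.0402, -0.0056, -0.195], [-0.0053, 0.0467, -0.0075, -0.227], [-0.0063, 0.053, -0.01, -0.259], [-0.0074, 0.0593, -0.0127, -0.291], [-0.0085, 0.0653, -0.016, -0.291], [-0.0085, 0.0653, -0.016, -0.291]],
])

```text
t: 33.38
eef_pos: [0.5944, -0.0779, 0.0627]
eef_rot: [-0.019, -0.643, -0.121, 0.756]
force: [0.0, 2.1, 0.1]
opening: 0.0428
```

```bash
python3 - <<'E'
from g import *
st();o,p,M=pose();off=.03*M[:2,0]
for g in np.arange(1.4,1.56,.05):
    k,a=kn(g);print(round(g,2),row([*(k+off),p[2]]))
im,d=snap('scene');c=im[150:260,160:307];cv2.imwrite('pics/s8.png',cv2.resize(cv2.convertScaleAbs(c[...,::-1],alpha=1.6),(800,600),interpolation=cv2.INTER_CUBIC))
from loc import clusters
clusters('scene',.095,.112,(.54,.68,-.15,.0))
E
```

```text
t 33.38 p [ 0.5944 -0.0779  0.0627] M [[-0.173, 0.185, -0.967], [0.127, -0.97, -0.208], [-0.977, -0.159, 0.144]] q [-0.262  0.252  1.725  0.079  1.367  1.084] F [0.04 2.06 0.11] T [-0.01 -0.02 -0.03] op 0.0428 ydir -79.19293065474511
1.4 [-0.001, 0.0048, -0.0011, 0.0]
1.45 [-0.0022, 0.0116, -0.0018, 0.0]
1.5 [-0.0034, 0.0183, -0.0029, 0.0]
1.55 [-0.0047, 0.0249, -0.0043, 0.0]
scene [196, 196, 8, 9, 51] med [ 0.602  -0.0703  0.1074] mid [ 0.5991 -0.0691  0.1043] ext [0.012 0.015 0.015]
scene [204, 199, 4, 4, 9] med [ 0.6044 -0.0579  0.1036] mid [ 0.6057 -0.058   0.1036] ext [0.007 0.006 0.014]
scene [183, 209, 5, 6, 13] med [ 0.6158 -0.105   0.1029] mid [ 0.6161 -0.106   0.1035] ext [0.005 0.007 0.015]
```

View pics/s8.png

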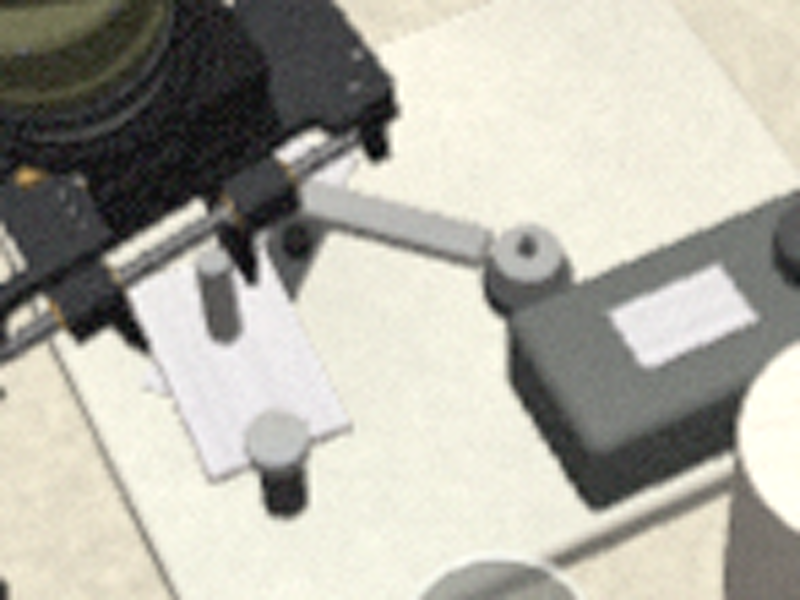

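The guard plate now covers the trigger; the knob is at (212,262) px, about (0.600,-0.070). A bit more to reach the stop.

arm_command([
  [[0, 0.004, 0, 0], [-0.001, 0.007, -0.001, 0], [-0.001, 0.009, -0.001, 0], [-0.001, 0.009, -0.001, 0], [-0.001, 0.009, -0.001, 0]],
])

```text
t: 33.85
eef_pos: [0.5952, -0.0804, 0.0625]
eef_rot: [-0.019, -0.642, -0.122, 0.756]
force: [-3.7, 3.9, 1.5]
opening: 0.0425
```

arm_command([
  [[0, 0.004, 0, 0], [-0.001, 0.007, -0.001, 0], [-0.001, 0.009, -0.001, 0], [-0.001, 0.009, -0.001, 0], [-0.001, 0.009, -0.001, 0]],
])

```text
t: 34.27
eef_pos: [0.5951, -0.0805, 0.0623]
eef_rot: [-0.017, -0.641, -0.124, 0.757]
force: [-4.4, 10.7, 4.4]
opening: 0.0427
```

```bash
python3 - <<'E'
from g import *
st()
snap('scene')
from loc import clusters
clusters('scene',.095,.112,(.54,.68,-.15,.0))
E
```

```text
t 34.27 p [ 0.5951 -0.0805  0.0623] M [[-0.177, 0.185, -0.967], [0.134, -0.969, -0.21], [-0.975, -0.167, 0.147]] q [-0.269  0.259  1.719  0.084  1.373  1.076] F [-4.36 10.68  4.39] T [ 1.93  0.81 -0.2 ] op 0.0427 ydir -79.1959924807885
scene [195, 195, 12, 10, 60] med [ 0.6023 -0.0705  0.1073] mid [ 0.5985 -0.0681  0.1042] ext [0.021 0.021 0.015]
scene [181, 211, 5, 4, 14] med [ 0.6185 -0.1098  0.1067] mid [ 0.6174 -0.1099  0.1035] ext [0.004 0.008 0.016]
```

At the stop: 11 N with no further motion. Back off to mid-cage, lift and retreat.

arm_command([
  [[0, -0.005, 0, 0], [0, -0.012, 0, 0], [0, -0.02, 0, 0], [0, -0.02, 0, 0], [0, -0.02, 0, 0]],
])

```text
t: 34.73
eef_pos: [0.5939, -0.0731, 0.0638]
eef_rot: [-0.017, -0.641, -0.124, 0.757]
force: [0.2, -0.1, 0.1]
opening: 0.0428
```

```bash
python3 - <<'E'
from g import *
st();o,p,M=pose();print(row([p[0],p[1],.2]),row([.45,-.3,.25]))
E
```

```text
t 34.73 p [ 0.5939 -0.0731  0.0638] M [[-0.177, 0.185, -0.967], [0.133, -0.969, -0.21], [-0.975, -0.166, 0.146]] q [-0.258  0.252  1.725  0.085  1.373  1.086] F [ 0.18 -0.09  0.05] T [-0.07 -0.09  0.03] op 0.0428 ydir -79.18632143020702
[-0.332, -0.0564, 0.0498, 0.0] [-0.4659, 0.4057, 0.5349, 0.0]
```

arm_command([
  [[-0.06, -0.01, 0.009, 0], [-0.14, -0.024, 0.021, 0], [-0.24, -0.041, 0.036, 0], [-0.332, -0.056, 0.05, 0], [-0.332, -0.056, 0.05, 0], [-0.36, 0.02, 0.12, 0], [-0.39, 0.12, 0.24, 0], [-0.42, 0.22, 0.34, 0], [-0.44, 0.32, 0.44, 0], [-0.466, 0.406, 0.535, 0], [-0.466, 0.406, 0.535, 0], [-0.466, 0.406, 0.535, 0]],
])

```text
t: 35.73
eef_pos: [0.448, -0.3037, 0.251]
eef_rot: [-0.017, -0.642, -0.122, 0.757]
force: [0.2, 0.1, -0.2]
opening: 0.0431
```

```bash
python3 - <<'E'
from g import *
st()
im,d=snap('top');im2,d2=snap('scene')
from loc import clusters
for n in('top','scene'): clusters(n,.095,.13,(.46,.68,-.12,.2))
a=cv2.resize(im[130:290,170:360],(400,337),interpolation=cv2.INTER_CUBIC);b=cv2.resize(im2[130:290,130:320],(400,337),interpolation=cv2.INTER_CUBIC)
cv2.imwrite('pics/f.png',cv2.convertScaleAbs(np.hstack([a,b])[...,::-1],alpha=1.6))
k=np.array([.5985,-.0705])
E
```

```text
t 35.73 p [ 0.448  -0.3037  0.251 ] M [[-0.175, 0.182, -0.967], [0.131, -0.97, -0.206], [-0.976, -0.163, 0.146]] q [-0.689  0.011  1.667 -0.01   1.684  0.684] F [ 0.22  0.12 -0.17] T [-0.11 -0.09 -0.01] op 0.0431 ydir -79.35911236222762
top [314, 198, 7, 7, 35] med [ 0.5974 -0.071   0.1099] mid [ 0.5976 -0.0716  0.1067] ext [0.012 0.013 0.015]
top [299, 238, 8, 8, 49] med [ 0.5108 -0.0383  0.1192] mid [ 0.5101 -0.0382  0.1106] ext [0.014 0.013 0.024]
scene [196, 158, 9, 13, 86] med [ 0.5145 -0.0406  0.1145] mid [ 0.5115 -0.0401  0.1089] ext [0.018 0.016 0.027]
scene [195, 196, 7, 11, 56] med [ 0.602  -0.0727  0.1091] mid [ 0.5989 -0.0722  0.1043] ext [0.015 0.013 0.018]
```

View pics/f.png

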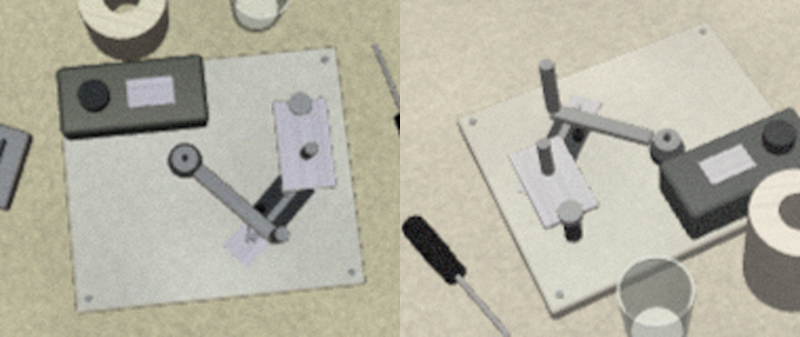

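The final pictures show the arm hooked (left crop: pivot (184,159), handle (280,234)) and the guard over the trigger with its knob at (310,150). The other objects are undisturbed. The guard knob is within about 1.5 mm of where its stop should put it.

```bash
python3 -c "
from station import ctrl
ctrl.sign_off()"
```

```text
the job is handed in; nothing more can be done
```

The kicker is cocked: its arm is hooked on the catch, the guard is at its stop over the trigger, and the job is handed in at about 36 s.

**Drawing back:** I gripped the handle and drew it over the catch ramp until it touched the bumper lightly, at about 13 N on the handle. I then eased it back until the position stopped changing and the load fell from about 8 N to 1 N, and let go.

**Guard:** I caged the knob between the fingers and swung the guard to its stop. There it took 11 N with no further motion.

**Last checks:**
- After I let go, the handle stayed put: the scene camera read the same place before and after the guard swing, within 1 mm. By the cameras the arm is at about 1.48 rad.
- The guard knob is at (0.598, -0.072), against a predicted stop of (0.598, -0.073).
- In the last pictures I saw no sign that the roll, beaker, screwdriver or cassette had moved.
- The robot was clear and read no force.

**What disagreed or went wrong:**
- **Ramp force:** it read up to 16 N on the handle, more than the roughly 12 N expected. I first took it for the bumper and eased back and drew again before going on.
- **Tool tilt:** the tool tilted to about 12 degrees under load, so the arm angle worked out from the tool read about 0.05 rad low.
- **Finger ends:** they looked about 25 mm higher than the reported tool point. My first guard swing therefore passed over the knob without touching anything, and I repeated it lower.

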